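# Empty the inspection chamber down the gated chute

## Task

Unload the inspected titanium flanges: unlock the chute's stop gate and set it to its open detent, slide the thumb latch of the inspection chamber so that its cover springs open, and send every flange in the chamber down the chute into the padded tote. Do not carry a flange over the tote by hand. When all of them lie in the tote, shut the chamber cover until its latch catches and put the gate back, locked, in its closed detent; leave the damper ring, gauge block and ball holder where they are.

Things in the scene. Friction and masses are not known exactly. Their poses are not given: they have to be found in the camera images.
- chamber: Grey open-topped box, fixed: 330 mm along its x, 122 mm along y, rim 64 mm high, walls and floor 6 mm thick. Origin at the centre of its underside, z up. Cover hinged along the +y long rim; a ledge 120 mm long (x), its top 50 mm high, juts out of the middle of the -y side to y = -143 mm and carries the thumb latch. The flanges stand in a row along x inside.
- cover (a joint): Hinge angle (rad) of the cover, a clear panel in an aluminium frame, 330 x 122 x 6 mm, top face 70 mm high when shut: 0 shut, 1.75 fully open (upright, leaning back a little on the chamber's +y side). A spring always drives it open (1 to 2 N at the free edge, 1 to 2 rad/s). Pressed down shut with about 10 N at the middle of the free edge, its pin snaps under the latch tongue.
- cover_hinge (a point): Middle of the cover's hinge line, 64 mm above the counter at the chamber's y = +61 mm. Its x lies along the chamber's x, which is the hinge line; y and z are also the chamber's.
- cover_edge (a point): Point on the cover's outer face (top face when shut), mid-length, 114 mm from the hinge line and 8 mm from the free edge; moves with the cover.
- latch (a joint): Travel (m) of the thumb latch along the chamber's +x: 0 home (a shut cover is held), 0.016 fully slid. The cover is released beyond about 0.009. A spring of 2 to 4.5 N brings it home when let go, and it is pushed aside by itself as the cover is pressed shut.
- latch_thumb (a point): Centre of the top of the latch's black thumb ridge, 80 mm above the counter. The ridge is 14 mm thick along the chamber's x (pinch or push it along x), 30 mm along y and 24 mm tall above a 6 mm base plate that slides on the ledge; it stands 36 mm out from the cover's free edge (its centre 51 mm). A steel tongue reaches from the base plate to the cover. Axes as the chamber's.
- chute: Steel chute, fixed. Origin on the counter under the middle of the slope, z up. Its slippery floor descends at 22 degrees towards the chute's -y: 208 mm high at y = +130 mm, 155 mm at y = 0, 102 mm at y = -130 mm, where it ends over the tote. Floor 98 mm wide (x) between side walls 30 mm high; open at the upper end. A flange let go on the slope slides down by itself.
- chute_entry (a point): Point on the chute's floor surface in its upper part (chute's x = 0, y = +85 mm), 189 mm high: a good place to let a flange go. Axes as the chute's.
- gate (a joint): Travel (m) of the gate's slider carriage along the chute's -x: 0 closed detent (a steel blade at the chute's y = 0 reaches to the middle of the floor and stops a flange), 0.050 open detent and end stop (blade withdrawn). It moves only while the tab is pressed; the tab let go, it locks in either detent (up to 2 mm of play). Friction 1 to 2 N.
- tab (a joint): Depth (m) to which the carriage's black latch tab is pressed: 0 up (locked when at a detent), 0.009 fully down. The carriage is freed at 0.006. Spring 3 N at the top, 7.5 N fully down. Let go between detents it stays down at 0.006 until a detent is reached.
- tab_top (a point): Centre of the tab's top face (42 mm along the chute's x by 38 mm), 169 mm above the counter when up, moving with the carriage between the chute's x = -92 mm (closed) and -142 mm (open), y = 0. Two fences 46 mm apart, across the chute's x at either end of the tab, stand 12 mm above it, so shut fingertips pressing the tab down can push the carriage. Axes as the chute's.
- tote: Black open tote at the foot of the chute, fixed to it: 276 x 236 mm, walls 68 mm high and 8 mm thick, slick grey pad on its floor, top of the pad 20 mm high. Origin at the centre of its underside, axes as the chute's.
- flange1: Grey titanium flange: a disc 68 mm in diameter and 10 mm thick with a central boss 28 mm in diameter standing 42 mm above the disc (52 mm tall in all), about 0.26 kg. Origin at the centre of the disc's underside, z along the boss. Starts upright, boss up, on the chamber's floor. The flanges are alike; three or four of them are present.
- flange2: Grey titanium flange: a disc 68 mm in diameter and 10 mm thick with a central boss 28 mm in diameter standing 42 mm above the disc (52 mm tall in all), about 0.26 kg. Origin at the centre of the disc's underside, z along the boss. Starts upright, boss up, on the chamber's floor. The flanges are alike; three or four of them are present.
- flange3: Grey titanium flange: a disc 68 mm in diameter and 10 mm thick with a central boss 28 mm in diameter standing 42 mm above the disc (52 mm tall in all), about 0.26 kg. Origin at the centre of the disc's underside, z along the boss. Starts upright, boss up, on the chamber's floor. The flanges are alike; three or four of them are present.
- flange4: Grey titanium flange: a disc 68 mm in diameter and 10 mm thick with a central boss 28 mm in diameter standing 42 mm above the disc (52 mm tall in all), about 0.26 kg. Origin at the centre of the disc's underside, z along the boss. Starts upright, boss up, on the chamber's floor. The flanges are alike; three or four of them are present.
- damper_ring: Bystander: black rubber ring, 80 mm across, 18 mm high, flat on the counter. Origin at the centre of its underside.
- gauge_block: Bystander: brass block 90 x 35 x 20 mm lying on the counter. Origin at the centre of its underside.
- ball_holder: Bystander: white ceramic stand 68 mm across, 53 mm high with a steel ball on top. Origin at the centre of its underside.

How it is judged:
By the outcome, as a careful person would: the job done as asked, in the order asked, and still so for the second after the job is handed in, with the robot touching nothing.
Of flange1, flange2, flange3, flange4 only 3 to 4 are there at a start; the rules pass over those that are not, and their reading is None.
At some moment in a run one of flange1, flange2, flange3, flange4 may be knocked a few centimetres aside while the robot is not near it.
It also fails if it takes over 208 s, if anything falls off the work surface, if the arm or the gripper's body presses on something with over 40 N, if the wrist force passes 120 N, or if a joint passes its speed limit or range.

## Robot

A 6-joint arm with a two-finger parallel gripper is mounted at the origin on the work surface. World frame = base frame: x ahead of the robot, y to its left, z up, the work surface at z = 0. Lengths are in m, angles in rad, forces in N, time in s.
With the tool pointing down it reaches from about 0.35 to 0.85 m from the base axis. Payload 8.1 kg.
Tool frame: the origin (TCP) lies at the very end of the fingers, on their centre line; the grasp point (between the pads) lies 19 mm behind it; z points along the fingers, x is the direction in which the jaws open and shut, and the axes are right-handed (so a half turn about z gives the same grasp; the last joint's range is limited). The gripper opens to 93 mm and grips with 3 to 60 N. Pads are 15 mm wide; open, the fingers measure 128 mm over their backs; the gripper's body (75 mm by 188 mm) begins 65 mm behind the grasp point.
Start: joints at [1.102, 0.13, 1.488, -0, 1.523, -0.085], TCP at [0.225, 0.556, 0.219] pointing down, gripper open.
Joint ranges: [-2.96, 2.96], [-0.89, 2.26], [0.02, 2.5], [-1.34, 4.48], [0, 2.73], [-2.66, 2.66]. Speed limits (rad/s): [2.39, 2.39, 2.79, 3.14, 3.14, 3.14].

## Interface

Orientations are given as a rotation vector (axis times angle).
In Python, from plant import robot gives the robot as it stands. The module is installed in compiled form; this text tells all that it offers.
- The arm moves only by the tool jog_arm, never from a script. Its argument "commands" is one flat list of numbers, 5 for each row, row after row: the gripper's target within -1 to 1 (shut at 1, half-way at 0, fully open at -1), then the shift along the tool's x, y, z in m, then the turn about the tool's z in degrees. A call has 1 to 20 rows; each row shifts and turns the commanded pose from where the row before left it, along the tool's axes as they then stand; what a row does not reach is not made up. A row lasts 1/12 s, in which the tool goes at most 41.7 mm and 7.16 degrees, less where a joint would pass 70% of its speed; a pose out of reach is approached as far as the arm can. A call is refused whole if a number of a shift passes 0.0417 or a number of a turn 7.16, either way. A call with a gripper value outside its range is refused whole. The fingers move at their own pace and stop on an object; "grip_force" is the grip in N (left out, the last holds). Time passes only in rows, so rows that do not move let the fingers close. It gives the time, the measured TCP pose, the force and the opening at its end, in the units of the state.
- robot.read_state(): the state, without advancing time (a new reading comes with each control period).
- robot.read_camera(name): name is "scene" or "top" or "wrist"; returns a dict with "img" (400x640x3 uint8, blue, green, red), "vfov" (degrees; the focal length in pixels is half the picture's height over the tangent of half this angle, whatever the lens; pixels are square), "cx", "cy" (the principal point, pixels), "extrinsics" (4x4, takes a point from world to camera coordinates). Camera axes: x right, y down, z forward; pixel columns grow to the right and rows downward; lengths in m; the calibration is good to about 2 mm. A picture is of the moment at which its call begins. There is no depth.
- robot.close_job(): hands the job in, once; it reports no verdict.
Trained networks look in a picture, given as the dict that the camera call returned (one of the last four; its "shot" number tells which), for a name from the list of things; names that differ only in an ending like _2 or _b are one class to them, and where a whole thing is asked for, a point or a joint stands for the part that bears it (a point fixed in the world has none). Each returns a list of dicts, best first, with "score" (0 to 1); they miss things now and then, are a little off and sometimes report something else, mostly with a low value. They report only what shows in the picture. A call takes as long as a camera call.
- robot.recognise(thing, picture): "box" ([centre column, centre row, width, height] as shares, 0 to 1, of the picture: columns of its width, rows of its height, round what is visible of it).
- robot.pinpoint(thing, picture): "position" ([row, column] as shares, 0 to 1, of the picture: columns of its width, rows of its height: a listed point, or the origin of a listed thing).
The state is a dict: "t": time; "q": joint angles; "dq": joint speeds; "joint_torque": joint torques, N m; "tool_pos": TCP position; "orientation": TCP orientation; "force": force on the tool from outside, world axes, zero at the start; "wrist_torque": the same for the moment, N m; "opening": finger opening in m.
Only numpy, scipy, OpenCV 4.12 (cv2) and the standard library are available. Lean on these libraries where they do the work, as an engineer would, in place of code of your own. Each camera call takes 0.05 s, during which the arm holds its last target.

## Working session

There is one attempt and no reset: what is moved stays moved. The work goes in short steps, Python scripts to look and compute and a tool call to move; the robot and the scene stay as the last step left them, time stands still between calls to the robot, and variables do not carry over. Pictures are saved under pics/ and viewed, and the job is handed in when it is done.

Besides the shell and the picture viewer there is one more tool, called after "Request:" by a JSON object that holds its "op" and its "data". jog_arm: Moves the arm, as the interface text tells. Its arguments: {"type":"object","properties":{"commands":{"type":"array"},"grip_force":{"type":"number"}},"required":["commands"]}

```bash
mkdir -p pics
cat > h.py <<'E'
import numpy as np, cv2
from plant import robot
from scipy.spatial.transform import Rotation as R
def shot(name, fn=None):
    p=robot.read_camera(name)
    if fn: cv2.imwrite('pics/'+fn,p['img'])
    return p
def ray(p,u,v):
    h=p['img'].shape[0]; f=h/2/np.tan(np.radians(p['vfov'])/2)
    E=np.array(p['extrinsics']); Rm=E[:3,:3]; t=E[:3,3]
    d=Rm.T@np.array([(u-p['cx'])/f,(v-p['cy'])/f,1.0]); c=-Rm.T@t
    return c,d/np.linalg.norm(d)
def onz(p,u,v,z):
    c,d=ray(p,u,v); return c+d*(z-c[2])/d[2]
def proj(p,X):
    h=p['img'].shape[0]; f=h/2/np.tan(np.radians(p['vfov'])/2)
    E=np.array(p['extrinsics']); x=E[:3,:3]@np.array(X)+E[:3,3]
    return f*x[0]/x[2]+p['cx'], f*x[1]/x[2]+p['cy']
def pin(p,thing):
    H,W=p['img'].shape[:2]
    return [(round(r['score'],2),r['position'][1]*W,r['position'][0]*H) for r in robot.pinpoint(thing,p)]
def tri(obs):
    A=np.zeros((3,3));b=np.zeros(3)
    for p,u,v in obs:
        c,d=ray(p,u,v);M=np.eye(3)-np.outer(d,d);A+=M;b+=M@c
    X=np.linalg.solve(A,b)
    return X,[np.linalg.norm((np.eye(3)-np.outer(ray(p,u,v)[1],ray(p,u,v)[1]))@(X-ray(p,u,v)[0])) for p,u,v in obs]
def st():
    s=robot.read_state(); 
    print('t',round(s['t'],2),'pos',np.round(s['tool_pos'],4),'rv',np.round(s['orientation'],3),'F',np.round(s['force'],1),'op',round(s['opening'],4),'q',np.round(s['q'],2))
    return s
def trp():
    s=robot.read_state(); return np.array(s['tool_pos']),R.from_rotvec(s['orientation']).as_matrix()
E
python3 - <<'E'
from h import *
st()
ps={n:shot(n,n+'0.png') for n in ['scene','top']}
for n,p in ps.items():
    print(n,p['vfov'],p['cx'],p['cy'],np.round(p['extrinsics'],3).tolist())
for th in ['chamber','cover_hinge','cover_edge','latch_thumb','chute','chute_entry','tab_top','tote','flange1','damper_ring','gauge_block','ball_holder']:
    for n,p in ps.items():
        print(th,n,[tuple(np.round(r,2)) for r in pin(p,th)][:5])
st()
E
```

```text
t 0.0 pos [0.2244 0.5559 0.2176] rv [ 2.604e+00  1.756e+00 -2.000e-03] F [-0.4  0.  -0.1] op 0.0935 q [ 1.1   0.13  1.49 -0.    1.52 -0.09]
scene 56.813875860436546 313.0393768449754 197.16763437588764 [[0.483, 0.876, 0.02, -0.181], [0.477, -0.244, -0.844, -0.164], [-0.735, 0.417, -0.535, 1.415], [0.0, 0.0, 0.0, 1.0]]
top 57.654060623311025 319.71865946246237 195.62711671295227 [[0.0, -1.0, -0.007, -0.112], [-0.997, 0.0, -0.081, 0.54], [0.081, 0.007, -0.997, 1.147], [0.0, 0.0, 0.0, 1.0]]
chamber scene [(np.float64(0.58), np.float64(399.1), np.float64(212.32))]
chamber top [(np.float64(0.96), np.float64(222.91), np.float64(196.8))]
cover_hinge scene [(np.float64(0.69), np.float64(424.32), np.float64(190.52))]
cover_hinge top [(np.float64(0.85), np.float64(196.42), np.float64(193.12))]
cover_edge scene [(np.float64(0.75), np.float64(387.33), np.float64(195.6))]
cover_edge top [(np.float64(0.88), np.float64(234.62), np.float64(199.08))]
latch_thumb scene [(np.float64(0.8), np.float64(371.58), np.float64(195.52))]
latch_thumb top [(np.float64(0.71), np.float64(251.71), np.float64(200.88)
[... 801 characters left out ...]
64(194.92))]
damper_ring top [(np.float64(0.81), np.float64(309.18), np.float64(143.6)), (np.float64(0.3), np.float64(376.32), np.float64(202.08))]
gauge_block scene [(np.float64(0.32), np.float64(241.28), np.float64(264.4))]
gauge_block top [(np.float64(0.76), np.float64(284.48), np.float64(247.68)), (np.float64(0.55), np.float64(353.73), np.float64(199.8))]
ball_holder scene [(np.float64(0.64), np.float64(392.32), np.float64(265.4)), (np.float64(0.34), np.float64(264.13), np.float64(184.88))]
ball_holder top [(np.float64(0.82), np.float64(279.1), np.float64(145.92))]
t 1.3 pos [0.2247 0.5564 0.2187] rv [2.604 1.757 0.   ] F [ 0.2 -1.1  0.8] op 0.0931 q [ 1.1   0.13  1.49 -0.    1.52 -0.09]
```

Run:
```python
import cv2
for n in ['scene','top']:
    i=cv2.imread(f'pics/{n}0.png'); cv2.imwrite(f'pics/{n}0c.png',cv2.resize(i[80:380,60:560] if n=='top' else i[80:400,60:560],(800,480 if n=='top' else 512),interpolation=cv2.INTER_CUBIC))
```

```text
(no output)
```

View pics/scene0.png

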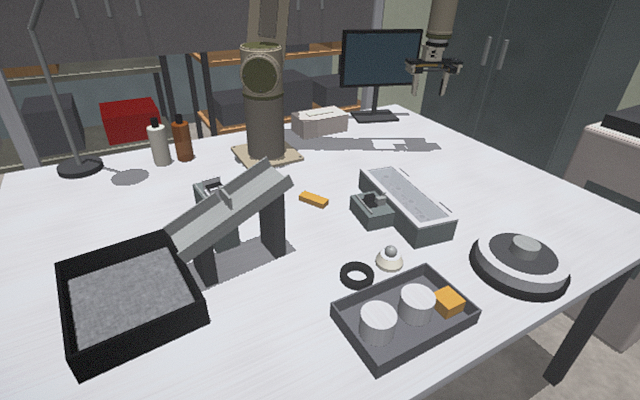

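View pics/top0.png

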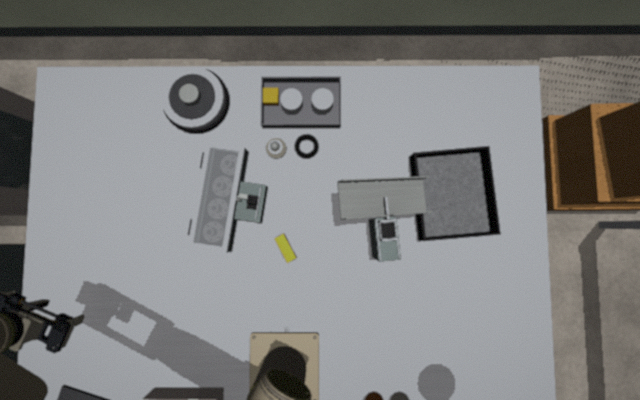

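View pics/top0c.png

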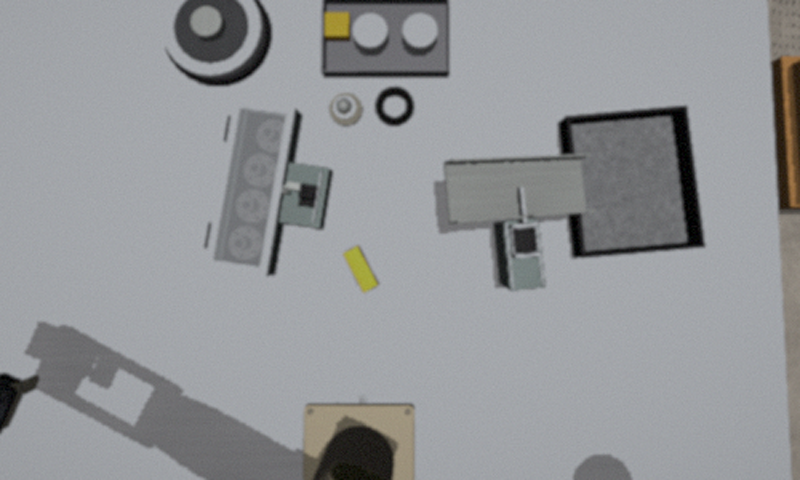

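The scene shows the chute in the middle left, its gate at about (225,195), the tote at (130,300) and the chamber at (405,205). The top view shows four flanges under the clear cover, at about columns 213–228 and rows 160–232. The latch is at (252,201) and the gate tab at (388,230).

```bash
cat >> h.py <<'E'
from scipy.optimize import least_squares
def fitpose(obs,x0):
    # obs: (pic,u,v,local xyz); pose x,y,yaw
    def f(q):
        c,s=np.cos(q[2]),np.sin(q[2]); r=[]
        for p,u,v,l in obs:
            X=[q[0]+c*l[0]-s*l[1],q[1]+s*l[0]+c*l[1],l[2]]
            a=proj(p,X); r+= [a[0]-u,a[1]-v]
        return np.array(r)
    o=least_squares(f,x0,loss='soft_l1'); return o.x,f(o.x).reshape(-1,2)
E
python3 - <<'E'
from h import *
s=shot('scene');t=shot('top')
ch=[(s,424.32,190.52,(0,.061,.064)),(t,196.42,193.12,(0,.061,.064)),(s,387.33,195.6,(0,-.053,.07)),(t,234.62,199.08,(0,-.053,.07)),(s,371.58,195.52,(0,-.112,.08)),(t,251.71,200.88,(0,-.112,.08)),(t,222.91,196.8,(0,0,0)),(s,399.1,212.3,(0,0,0))]
x,r=fitpose(ch,[.5,.2,-.1]);print('chamber',x,np.round(r,1).tolist())
cu=[(s,262.27,185,(0,.085,.189)),(t,355.9,199.2,(0,.085,.189)),(s,211.2,187.4,(-.092,0,.169)),(t,391.1,228.2,(-.092,0,.169)),(t,376.4,202.1,(0,0,0))]
x,r=fitpose(cu,[.5,-.2,0]);print('chute',x,np.round(r,1).tolist())
for n,c in [('scene',(133,307)),('top',(450,196.5))]:
    print(onz(s if n=='scene' else t,*c,0))
E
```

```text
chamber [ 0.53865162  0.20674432 -0.15044633] [[-3.3, -0.8], [1.3, -0.9], [-0.0, -1.1], [-1.3, -1.6], [-2.4, -0.5], [-0.2, -0.7], [-0.3, -0.1], [0.8, -0.9]]
chute [ 0.52694072 -0.29725533  0.15327284] [[-0.0, 0.6], [0.2, 1.1], [0.2, 0.1], [-0.2, 0.5], [0.0, -1.8]]
[ 0.55754423 -0.53506871  0.        ]
[ 0.53917108 -0.53744607  0.        ]
```

```bash
cat >> h.py <<'E'
def plan(X,yaw=None):
    """total tool-frame shift to world X given current pose (shift computed before turning), turn deg to tool-x yaw (mod pi choose via arg)"""
    p,M=trp(); d=M.T@(np.array(X)-p); y0=np.arctan2(M[1,0],M[0,0])
    print('shift mm',np.round(d*1000,1),'yaw0 %.1f'%np.degrees(y0), '' if yaw is None else 'turn %.1f'%(-((np.degrees(yaw-y0)+180)%360-180)))
E
python3 - <<'E'
from h import *
w=shot('wrist','w0.png')
p,M=trp(); E=np.array(w['extrinsics']); c=-E[:3,:3].T@E[:3,3]
print('cam in tool',M.T@(c-p),'axes',np.round(M.T@E[:3,:3].T,3).tolist(),w['vfov'])
plan([.5,.2,.42],0)
E
```

```text
cam in tool [-0.0007685  -0.08060712 -0.16631314] axes [[1.0, 0.0, 0.0], [-0.0, 0.957, 0.29], [-0.0, -0.29, 0.957]] 61.76951947791791
shift mm [-227.3  388.7 -201.4] yaw0 68.0 turn 68.0
```

Request:
{"op": "jog_arm", "data": {"commands": [-1,-0.019,0.0324,-0.0168,0,-1,-0.019,0.0324,-0.0168,0,-1,-0.019,0.0324,-0.0168,0,-1,-0.019,0.0324,-0.0168,0,-1,-0.019,0.0324,-0.0168,0,-1,-0.019,0.0324,-0.0168,0,-1,-0.019,0.0324,-0.0168,0,-1,-0.019,0.0324,-0.0168,0,-1,-0.019,0.0324,-0.0168,0,-1,-0.019,0.0324,-0.0168,0,-1,-0.019,0.0324,-0.0168,0,-1,-0.019,0.0324,-0.0168,0,1,0,0,0,7.1,1,0,0,0,7.1,1,0,0,0,7.1,1,0,0,0,7.1,1,0,0,0,7.1,1,0,0,0,7.1,1,0,0,0,7.1]}}

```text
t: 3.03
tool_pos: [0.4998, 0.1993, 0.4203]
orientation: [-3.103, -0.49, -0.0]
force: [0.1, 0.1, 0.3]
opening: 0.0504
```

Run:
```python
from h import *
st()
w=shot('wrist','w1.png')
for th in ['chamber','cover_hinge','cover_edge','latch_thumb','flange1']:
    r=pin(w,th); print(th,[tuple(np.round(x,2)) for x in r])
print(onz(w,320,200,0))
plan([.42,-.27,.42],np.radians(-85))
```

```text
t 3.03 pos [0.4998 0.1993 0.4203] rv [-3.103 -0.49  -0.   ] F [0.1 0.1 0.3] op 0.0504 q [ 0.28 -0.03  1.29  0.    1.88 -0.03]
chamber [(np.float64(0.57), np.float64(331.33), np.float64(153.32)), (np.float64(0.49), np.float64(254.27), np.float64(375.0))]
cover_hinge [(np.float64(0.85), np.float64(351.81), np.float64(123.08))]
cover_edge [(np.float64(0.74), np.float64(320.32), np.float64(185.68))]
latch_thumb [(np.float64(0.83), np.float64(305.28), np.float64(225.4))]
flange1 []
[0.53777245 0.12067207 0.        ]
shift mm [-2.247e+02  4.198e+02  3.000e-01] yaw0 18.5 turn 103.5
```

View pics/w1.png

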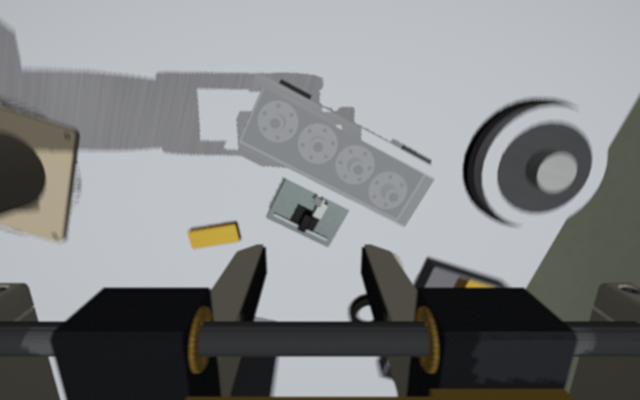

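The wrist picture shows the closed chamber with four flanges at roughly (277,121), (318,143), (355,164) and (388,190). The black thumb ridge is at about (303,217) and the gauge block at (215,235).

Request:
{"op": "jog_arm", "data": {"commands": [1,-0.0187,0.035,0,0,1,-0.0187,0.035,0,0,1,-0.0187,0.035,0,0,1,-0.0187,0.035,0,0,1,-0.0187,0.035,0,0,1,-0.0187,0.035,0,0,1,-0.0187,0.035,0,0,1,-0.0187,0.035,0,0,1,-0.0187,0.035,0,0,1,-0.0187,0.035,0,0,1,-0.0187,0.035,0,0,1,-0.0187,0.035,0,0,1,0,0,0,7.1,1,0,0,0,7.1,1,0,0,0,7.1,1,0,0,0,7.1,1,0,0,0,7.1,1,0,0,0,7.1,1,0,0,0,7.1,1,0,0,0,7.1]}}

```text
t: 5.0
tool_pos: [0.4187, -0.2699, 0.4203]
orientation: [2.964, -1.041, 0.0]
force: [0.2, 1.0, 0.3]
opening: 0.0005
```

Request:
{"op": "jog_arm", "data": {"commands": [1,0,0,0,7.1,1,0,0,0,7.1,1,0,0,0,7.1,1,0,0,0,7.1,1,0,0,0,7.1,1,0,0,0,7.1]}}

```text
t: 5.5
tool_pos: [0.4187, -0.2698, 0.4203]
orientation: [2.384, -2.046, 0.0]
force: [-0.1, 0.6, 0.1]
opening: 0.0004
```

Run:
```python
from h import *
st()
w=shot('wrist','w2.png');t=shot('top');s=shot('scene')
D={}
for th in ['chute','chute_entry','tab_top','tote']:
    for n,p in [('w',w),('t',t),('s',s)]:
        r=pin(p,th); print(th,n,[tuple(np.round(x,2)) for x in r]); D[th,n]=r
```

```text
t 5.5 pos [ 0.4187 -0.2698  0.4203] rv [ 2.384 -2.046  0.   ] F [-0.1  0.6  0.1] op 0.0004 q [-0.68 -0.13  1.39 -0.    1.89  0.74]
chute w [(np.float64(0.56), np.float64(336.32), np.float64(93.28))]
chute t [(np.float64(0.5), np.float64(248.83), np.float64(200.48))]
chute s [(np.float64(0.62), np.float64(238.08), np.float64(262.2))]
chute_entry w [(np.float64(0.83), np.float64(274.18), np.float64(78.6))]
chute_entry t [(np.float64(0.89), np.float64(353.02), np.float64(200.0))]
chute_entry s [(np.float64(0.28), np.float64(390.98), np.float64(263.2))]
tab_top w [(np.float64(0.95), np.float64(338.11), np.float64(165.92)), (np.float64(0.22), np.float64(23.81), np.float64(31.08))]
tab_top t []
tab_top s [(np.float64(0.42), np.float64(213.18), np.float64(188.0))]
tote w [(np.float64(0.96), np.float64(482.62), np.float64(101.92))]
tote t [(np.float64(0.56), np.float64(448.58), np.float64(197.68))]
tote s [(np.float64(0.85), np.float64(133.89), np.float64(307.0))]
```

View pics/w2.png

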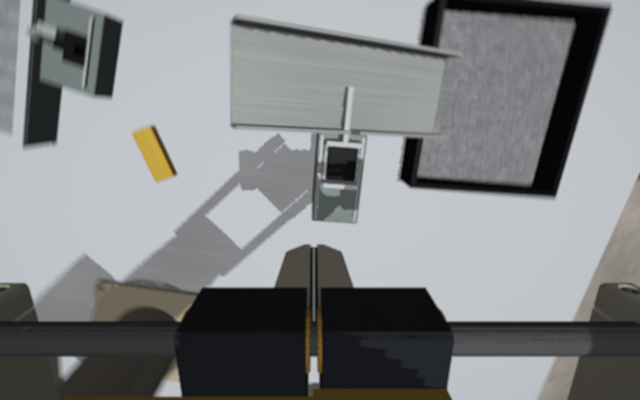

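Run:
```python
from h import *
w=shot('wrist');t=shot('top');s=shot('scene')
yt=None
def f(q,full=False):
    x,y,a,yt=q;c,sn=np.cos(a),np.sin(a);r=[]
    obs=[(w,340,165,(-.092,0,.169)),(w,274.2,78.6,(0,.085,.189)),(t,353,200,(0,.085,.189)),(t,355.9,199.2,(0,.085,.189)),(s,213,187.7,(-.092,0,.169)),
     (t,391.1,228.2,(-.092,0,.169)),(s,262.3,185,(0,.085,.189)),(w,482.6,101.9,(0,yt,0)),(t,449.3,197,(0,yt,0)),(s,133.4,307,(0,yt,0)),
     (w,232,125,(-.051,.141-.012,.236)),(w,438,134,(-.051,-.13+.012-.02,.13)),(w,233,17,(.051,.129,.236)),]
    for p,u,v,l in obs:
        a_=proj(p,[x+c*l[0]-sn*l[1],y+sn*l[0]+c*l[1],l[2]]);r+=[a_[0]-u,a_[1]-v]
    return np.array(r)
o=least_squares(f,[.52,-.29,.09,-.24],loss='soft_l1');print(o.x);print(np.round(f(o.x).reshape(-1,2),1).tolist())
x,y,a,yt=o.x;c,sn=np.cos(a),np.sin(a)
tab=np.array([x-.092*c,y-.092*sn,.169]);print('tab',tab,'from w on z',onz(w,340,165,.169))
print('entry',x-sn*.085,y+c*.085)
plan([tab[0],tab[1],.24],a-np.pi/2)
```

```text
[ 0.52548221 -0.29765727  0.08979429 -0.23938055]
[[3.0, -1.2], [2.0, 1.5], [3.0, -1.2], [0.1, -0.4], [0.4, -1.2], [-2.1, 1.3], [0.7, 1.4], [-0.6, -0.4], [0.2, -2.9], [-1.5, -3.3], [-5.4, 1.9], [7.9, 1.3], [-7.4, -1.8]]
tab [ 0.43385286 -0.30590725  0.169     ] from w on z [ 0.43173884 -0.30240802  0.169     ]
entry 0.5178599457772065 -0.21299971927439615
shift mm [ 38.   -9.4 180.2] yaw0 -81.1 turn 3.8
```

Request:
{"op": "jog_arm", "data": {"commands": [1,0.009,-0.003,0.03,3.8,1,0.009,-0.003,0.04,0,1,0.009,-0.003,0.04,0,1,0.009,-0.001,0.04,0,1,0,0,0,0,1,0,0,0,0]}}

```text
t: 6.9
tool_pos: [0.4311, -0.3036, 0.2683]
orientation: [2.318, -2.121, -0.009]
force: [0.1, -0.2, 1.2]
opening: 0.0008
```

Run:
```python
from h import *
st()
w=shot('wrist','w3.png')
print(pin(w,'tab_top'),pin(w,'chute_entry'))
p,M=trp(); print('tip proj',proj(w,p),'tip at .169',proj(w,[p[0],p[1],.169]))
for r in pin(w,'tab_top'): print(onz(w,r[1],r[2],.169))
```

```text
t 6.9 pos [ 0.4311 -0.3036  0.2683] rv [ 2.318 -2.121 -0.009] F [ 0.1 -0.2  1.2] op 0.0008 q [-0.71 -0.08  1.61  0.    1.61  0.77]
[(0.66, 313.28, 203.79999999999998)] [(0.8, 190.72, 80.52)]
tip proj (np.float64(315.3776128909457), np.float64(260.23728813913976)) tip at .169 (np.float64(315.25854553085), np.float64(203.0336564587609))
[ 0.43285268 -0.30366703  0.169     ]
```

View pics/w3.png

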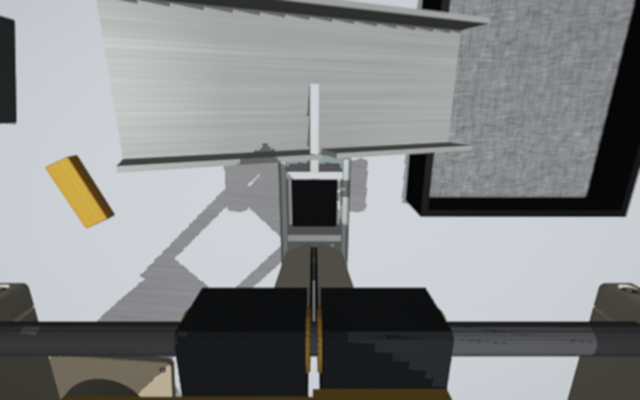

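The tab is at (315,203), which is where the tool axis projects at tab height.

Request:
{"op": "jog_arm", "data": {"commands": [1,0,0,0.03,0,1,0,0,0.03,0,1,0,0,0.025,0,1,0,0,0.01,0,1,0,0,0.006,0,1,0,0,0.004,0,1,0,0,0.003,0,1,0,0,0.001,0,1,0,0,0,0,1,0,0,0,0]}}

```text
t: 7.93
tool_pos: [0.4333, -0.3051, 0.1634]
orientation: [-2.318, 2.12, -0.004]
force: [-2.5, 3.0, 5.6]
opening: 0.0007
```

Request:
{"op": "jog_arm", "data": {"commands": [1,0,0,0.003,0,1,0,0,0.001,0,1,0,0,0,0]}}

```text
t: 8.18
tool_pos: [0.4336, -0.3053, 0.1602]
orientation: [-2.318, 2.12, -0.006]
force: [-3.6, 3.1, 9.0]
opening: 0.0006
```

Request:
{"op": "jog_arm", "data": {"commands": [1,0,0.008,0,0,1,0,0.008,0,0,1,0,0.008,0,0,1,0,0.008,0,0,1,0,0.008,0,0,1,0,0.008,0,0,1,0,0.008,0,0,1,0,0.006,0,0,1,0,0.004,0,0,1,0,0,0,0]}}

```text
t: 9.02
tool_pos: [0.3701, -0.312, 0.1608]
orientation: [-2.316, 2.118, -0.015]
force: [10.5, 1.1, 3.9]
opening: 0.0004
```

Run:
```python
from h import *
st()
w=shot('wrist','w4.png')
```

```text
t 9.02 pos [ 0.3701 -0.312   0.1608] rv [-2.316  2.118 -0.015] F [10.5  1.1  3.9] op 0.0004 q [-0.81 -0.16  1.89  0.    1.41  0.67]
```

View pics/w4.png

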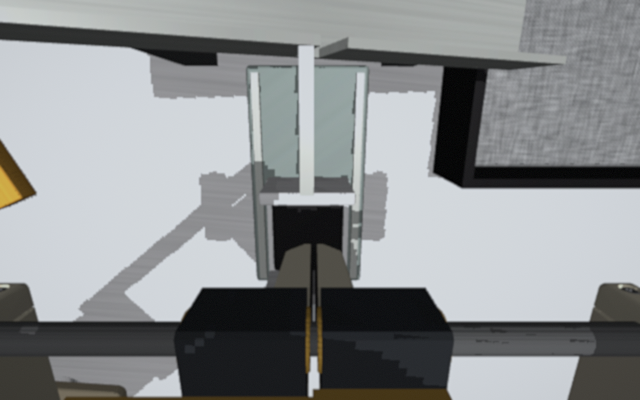

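The picture shows the blade withdrawn to the chute wall, and the 10 N side force says the carriage is at its end stop. I'll release the tab by lifting.

Request:
{"op": "jog_arm", "data": {"commands": [1,0,-0.003,0,0,1,0,0,-0.004,0,1,0,0,-0.006,0,1,0,0,-0.01,0,1,0,-0.01,-0.035,0,1,0,-0.01,-0.035,0,1,0,0,-0.04,0,1,0,0,-0.04,0,1,0,0,0,0]}}

```text
t: 9.82
tool_pos: [0.3917, -0.3102, 0.3377]
orientation: [2.318, -2.12, 0.021]
force: [0.7, -0.7, 0.8]
opening: 0.0005
```

Run:
```python
from h import *
st()
w=shot('wrist','w5.png')
p,M=trp()
r=pin(w,'tab_top');print(r)
for q in r: print(onz(w,q[1],q[2],.169))
```

```text
t 9.82 pos [ 0.3917 -0.3102  0.3377] rv [ 2.318 -2.12   0.021] F [ 0.7 -0.7  0.8] op 0.0005 q [-0.77 -0.17  1.57  0.    1.73  0.71]
[(0.81, 310.08, 197.8)]
[ 0.38116635 -0.31018341  0.169     ]
```

View pics/w5.png

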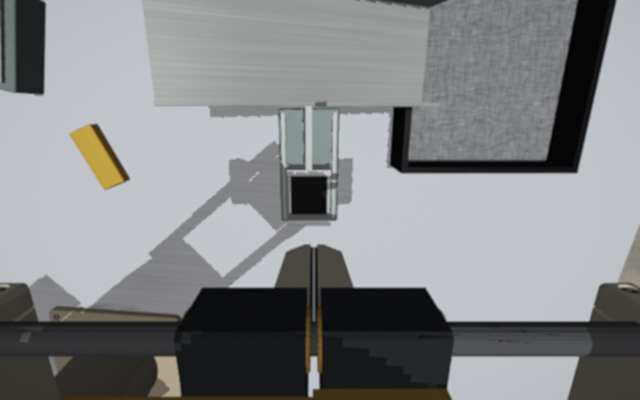

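The blade is fully withdrawn and the tab is at (310,197). A light probe will show whether the tab is back up, i.e. locked.

Request:
{"op": "jog_arm", "data": {"commands": [1,0,0.01,0.041,0,1,0,0,0.041,0,1,0,0,0.041,0,1,0,0,0.03,0,1,0,0,0.01,0,1,0,0,0.005,0,1,0,0,0.002,0,1,0,0,0,0,1,0,0,0,0]}}

```text
t: 10.67
tool_pos: [0.3808, -0.3072, 0.1601]
orientation: [-2.317, 2.116, 0.001]
force: [-1.1, 14.4, 17.8]
opening: 0.0007
```

Request:
{"op": "jog_arm", "data": {"commands": [1,0,0,-0.004,0,1,0,0,-0.001,0,1,0,0,0,0,1,0,0,0,0]}}

```text
t: 11.0
tool_pos: [0.3799, -0.3094, 0.1632]
orientation: [-2.318, 2.12, -0.001]
force: [-0.2, 1.5, 5.7]
opening: 0.0002
```

Request:
{"op": "jog_arm", "data": {"commands": [1,0,0,-0.003,0,1,0,0,0,0,1,0,0,0,0]}}

```text
t: 11.25
tool_pos: [0.3795, -0.3093, 0.1655]
orientation: [2.318, -2.12, -0.001]
force: [-0.4, 0.1, 0.2]
opening: 0.0009
```

The force vanishes at 3.5 mm depth, so the tab is being held down at 6 mm and isn't locked. My back-off must have dragged the carriage out of the detent. I'll press again, push to the stop, and lift while still pushing.

Request:
{"op": "jog_arm", "data": {"commands": [1,0,0,0.004,0,1,0,0,0.003,0,1,0,0.005,0,0,1,0,0.005,0,0,1,0,0.005,0,0,1,0,0.003,0,0,1,0,0,0,0,1,0,0,0,0]}}

```text
t: 11.92
tool_pos: [0.3697, -0.3109, 0.1603]
orientation: [-2.313, 2.111, -0.022]
force: [38.4, 0.6, -9.1]
opening: 0.0007
```

Request:
{"op": "jog_arm", "data": {"commands": [1,0,-0.003,0,0,1,0,-0.001,0,0,1,0,0,0,0,1,0,0,0,0]}}

```text
t: 12.25
tool_pos: [0.3699, -0.3109, 0.1602]
orientation: [-2.316, 2.116, -0.012]
force: [17.9, 2.0, 2.6]
opening: 0.0007
```

Request:
{"op": "jog_arm", "data": {"commands": [1,0,-0.001,-0.003,0,1,0,0,-0.003,0,1,0,0,0,0,1,0,0,0,0]}}

```text
t: 12.58
tool_pos: [0.3699, -0.3107, 0.1655]
orientation: [-2.317, 2.117, -0.009]
force: [14.4, 0.6, -0.7]
opening: 0.0006
```

Request:
{"op": "jog_arm", "data": {"commands": [1,0,-0.005,0,0,1,0,-0.005,0,0,1,0,-0.005,0,0,1,0,0,0,0,1,0,0,0,0]}}

```text
t: 13.0
tool_pos: [0.3815, -0.3097, 0.165]
orientation: [2.317, -2.119, -0.0]
force: [-2.5, -0.9, 6.7]
opening: 0.0007
```

Locked now: the tab pushes up with 6.7 N at 4 mm depth. Next is the thumb latch.

Run:
```python
from h import *
st(); plan([.512,.096,.30],-.15)
```

```text
t 13.0 pos [ 0.3815 -0.3097  0.165 ] rv [ 2.317 -2.119 -0.   ] F [-2.5 -0.9  6.7] op 0.0007 q [-0.79 -0.14  1.85 -0.    1.43  0.7 ]
shift mm [-392.3 -165.9 -135.5] yaw0 -84.9 turn -76.3
```

Request:
{"op": "jog_arm", "data": {"commands": [1,0,0,-0.01,0,1,0,0,-0.04,0,1,0,0,-0.04,0,1,0,0,-0.04,0,0,-0.0357,-0.0151,-0.0005,0,0,-0.0357,-0.0151,-0.0005,0,0,-0.0357,-0.0151,-0.0005,0,0,-0.0357,-0.0151,-0.0005,0,0,-0.0357,-0.0151,-0.0005,0,0,-0.0357,-0.0151,-0.0005,0,0,-0.0357,-0.0151,-0.0005,0,0,-0.0357,-0.0151,-0.0005,0,0,-0.0357,-0.0151,-0.0005,0,0,-0.0357,-0.0151,-0.0005,0,0,-0.0357,-0.0151,-0.0005,0]}}

```text
t: 14.25
tool_pos: [0.5121, 0.0989, 0.3002]
orientation: [2.318, -2.12, -0.001]
force: [0.2, -1.0, 0.6]
opening: 0.0466
```

Request:
{"op": "jog_arm", "data": {"commands": [0,0,0,0,-7,0,0,0,0,-7,0,0,0,0,-7,0,0,0,0,-7,0,0,0,0,-7,0,0,0,0,-7,0,0,0,0,-7,0,0,0,0,-7,0,0,0,0,-7,0,0,0,0,-7,0,0,0,0,-6.3,0,0,0,0,0]}}

```text
t: 15.25
tool_pos: [0.5119, 0.0969, 0.3]
orientation: [3.133, -0.227, -0.002]
force: [-1.0, -0.2, 0.1]
opening: 0.0463
```

Run:
```python
from h import *
st()
w=shot('wrist','w6.png');s=shot('scene','s6.png')
p,M=trp()
for th,z in [('latch_thumb',.08),('cover_edge',.07),('cover_hinge',.064)]:
    r=pin(w,th);print(th,r)
    for q in r: print(onz(w,q[1],q[2],z))
    r=pin(s,th);print('s',r)
print(proj(w,[p[0],p[1],.08]))
cv2.imwrite('pics/s6c.png',cv2.resize(s['img'][0:260,250:510],(780,780//1)[:2],interpolation=cv2.INTER_CUBIC)[:600])
```

```text
t 15.25 pos [0.5119 0.0969 0.3   ] rv [ 3.133e+00 -2.270e-01 -2.000e-03] F [-1.  -0.2  0.1] op 0.0463 q [ 0.09 -0.1   1.58  0.    1.67  0.23]
latch_thumb [(0.84, 320.384, 177.2)]
[0.5196518  0.09391569 0.08      ]
s [(0.8, 370.304, 196.08)]
cover_edge [(0.62, 320.0, 119.72)]
[0.52838737 0.15846502 0.07      ]
s [(0.76, 385.79200000000003, 195.79999999999998)]
cover_hinge [(0.77, 316.672, 15.4)]
[0.53992355 0.26608382 0.064     ]
s [(0.76, 424.128, 188.39999999999998), (0.26, 129.60000000000002, 304.2)]
(np.float64(313.60863326922487), np.float64(175.67627096687593))
```

View pics/w6.png

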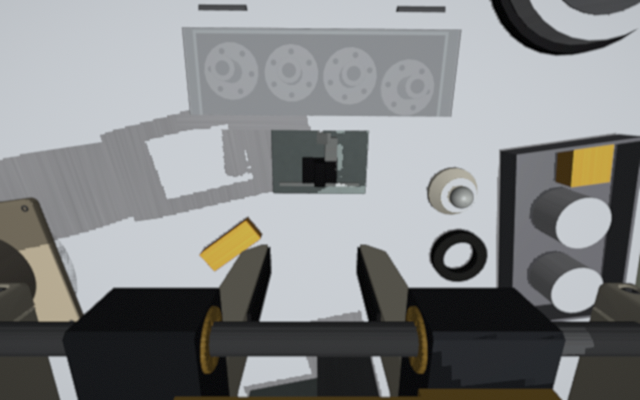

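View pics/s6c.png

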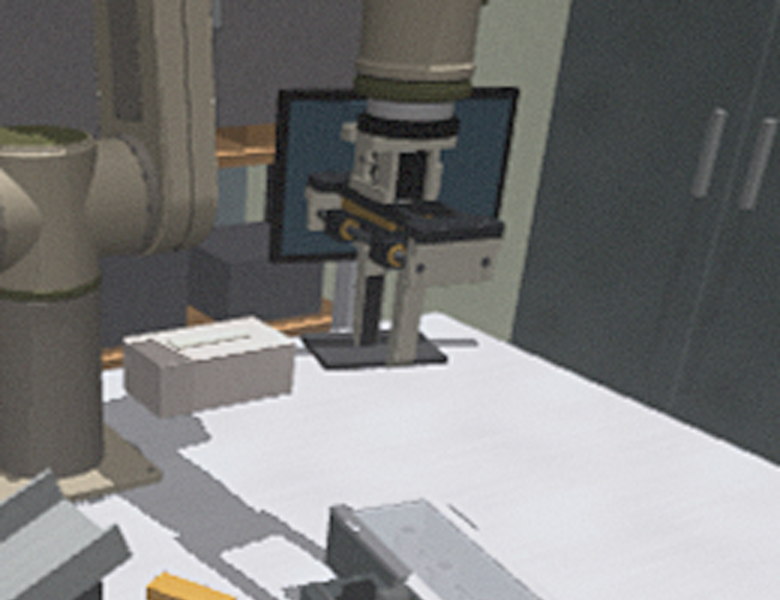

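The thumb ridge is at about (320,175). The cover edges are horizontal in the picture, so the tool yaw matches the chamber, and no camera housing is visible on the gripper.

Run:
```python
from h import *
st(); plan([.5195,.0943,.062],-.15)
w=shot('wrist'); cv2.imwrite('pics/w6c.png',cv2.resize(w['img'][110:210,260:390],(780,600),interpolation=cv2.INTER_CUBIC))
```

```text
t 15.65 pos [0.5122 0.0969 0.3002] rv [-3.133  0.237  0.   ] F [-0.8 -0.9 -0.2] op 0.0464 q [ 0.09 -0.1   1.58  0.    1.67  0.24]
shift mm [  7.6   1.4 238.2] yaw0 -8.7 turn -0.1
```

View pics/w6c.png

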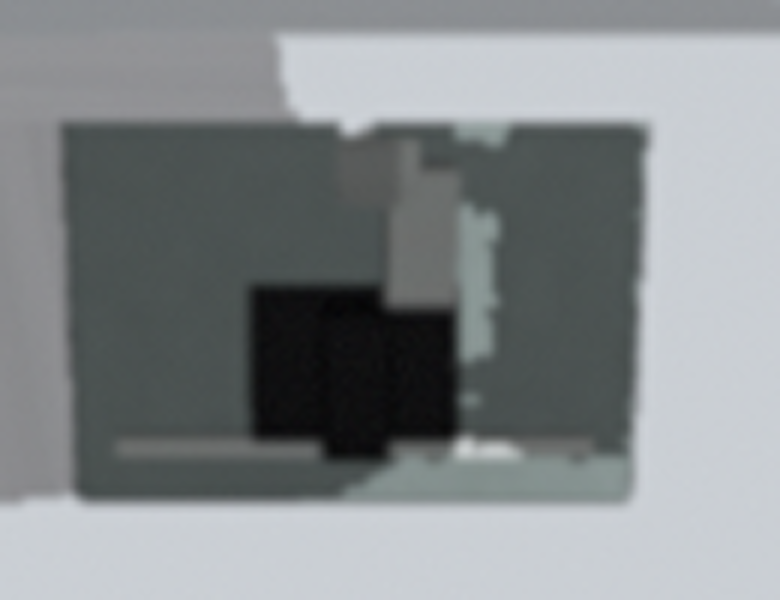

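Request:
{"op": "jog_arm", "data": {"commands": [0,0.0076,0.001,0.03,0,0,0,0,0.04,0,0,0,0,0.04,0,0,0,0,0.04,0,0,0,0,0.04,0,0,0,0,0.028,0,0,0,0,0.015,0,0,0,0,0.003,0,1,0,0,0,0,1,0,0,0,0,1,0,0,0,0,1,0,0,0,0,1,0,0,0,0,1,0,0,0,0], "grip_force": 15}}

```text
t: 16.87
tool_pos: [0.5201, 0.0949, 0.0655]
orientation: [-3.132, 0.235, -0.002]
force: [-2.1, 0.4, 5.7]
opening: 0.0136
```

Request:
{"op": "jog_arm", "data": {"commands": [1,0.004,0,0,0,1,0.004,0,0,0,1,0.004,0,0,0,1,0.003,0,0,0,1,0,0,0,0,1,0,0,0,0,1,0,0,0,0,1,0,0,0,0], "grip_force": 20}}

```text
t: 17.53
tool_pos: [0.5344, 0.0927, 0.0655]
orientation: [-3.132, 0.235, -0.0]
force: [-5.7, 1.3, 9.1]
opening: 0.014
```

Run:
```python
from h import *
st()
s=shot('scene','s7.png')
cv2.imwrite('pics/s7c.png',cv2.resize(s['img'][100:280,300:500],(667,600),interpolation=cv2.INTER_CUBIC))
```

```text
t 17.53 pos [0.5344 0.0927 0.0655] rv [-3.132  0.235 -0.   ] F [-5.7  1.3  9.1] op 0.014 q [0.08 0.1  1.81 0.   1.23 0.23]
```

View pics/s7c.png

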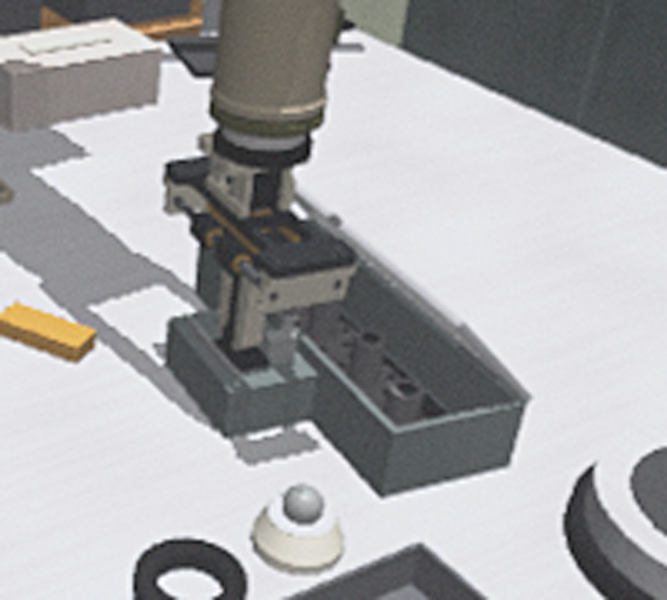

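The cover is open and upright. I'll let the latch go, rise and look at the flanges.

Request:
{"op": "jog_arm", "data": {"commands": [0,-0.008,0,0,0,0,0,0,0,0,0,0,0,0,0,0,0,0,0,0,0,0,0,-0.03,0,0,0,0,-0.04,0,0,0,0,-0.04,0,0,0,0,-0.04,0,0,0,0,-0.04,0,0,0,0,-0.04,0,0,0,0,0,0]}}

```text
t: 18.5
tool_pos: [0.5303, 0.0938, 0.3046]
orientation: [-3.131, 0.235, -0.023]
force: [1.2, 0.5, 1.7]
opening: 0.0465
```

Run:
```python
from h import *
st()
w=shot('wrist','w8.png')
H,W=400,640
for r in robot.recognise('flange1',w): print('box',round(r['score'],2),np.round(np.array(r['box'])*[W,H,W,H],1))
for q in pin(w,'flange1'): print(np.round(q,2),onz(w,q[1],q[2],.006))
for q in pin(w,'chamber')+pin(w,'latch_thumb'): print(np.round(q,2))
```

```text
t 18.5 pos [0.5303 0.0938 0.3046] rv [-3.131  0.235 -0.023] F [1.2 0.5 1.7] op 0.0465 q [ 0.08 -0.07  1.54 -0.    1.66  0.23]
box 0.92 [215.1  70.9  53.4  57. ]
box 0.86 [387.3  88.4  53.1  54.5]
box 0.68 [328.   74.8  52.2  56.1]
box 0.67 [274.5  72.8  51.6  58.7]
[  0.95 272.9   73.6 ] [0.50062655 0.21911092 0.006     ]
[  0.79 331.78  73.92] [0.57613808 0.20740673 0.006     ]
[  0.68 216.7   68.4 ] [0.43028411 0.2359717  0.006     ]
[  0.8  300.48  75.32]
[2.0000e-01 2.9498e+02 1.5200e+01]
[1.6000e-01 3.0323e+02 1.7748e+02]
[  0.77 301.89 172.92]
```

View pics/w8.png

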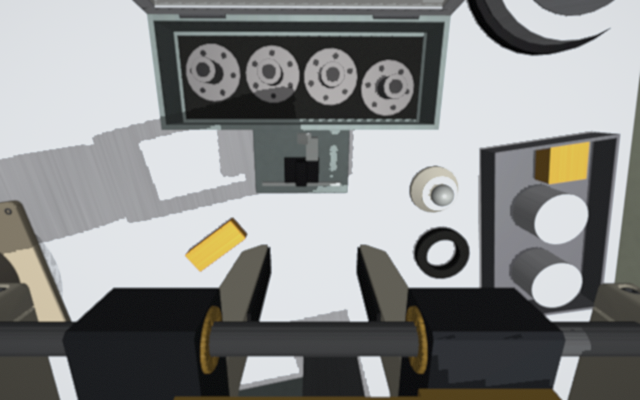

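Four flanges, with boss tops at about (204,70), (269,71), (333,75) and (396,86). The latch ridge is back home at (302,165).

Run:
```python
from h import *
w=shot('wrist')
for u,v in [(204,70),(269,71),(333,75),(396,86)]: print(onz(w,u,v,.058))
print('discs')
for u,v in [(212,71),(273,73),(330,76),(387,87)]: print(onz(w,u,v,.016))
g=w['img'][40:125,175:420]; cv2.imwrite('pics/w8c.png',cv2.resize(g,(784,272),interpolation=cv2.INTER_CUBIC))
plan([.505,.13,.30])
```

```text
[0.42214118 0.22730485 0.058     ]
[0.49366289 0.21543607 0.058     ]
[0.5637006  0.20062807 0.058     ]
[0.63242627 0.17851033 0.058     ]
discs
[0.41941247 0.23042056 0.016     ]
[0.49340322 0.21690327 0.016     ]
[0.56251028 0.20295068 0.016     ]
[0.63107948 0.17960538 0.016     ]
shift mm [-26.  -33.   -7.9] yaw0 -8.6
```

View pics/w8c.png

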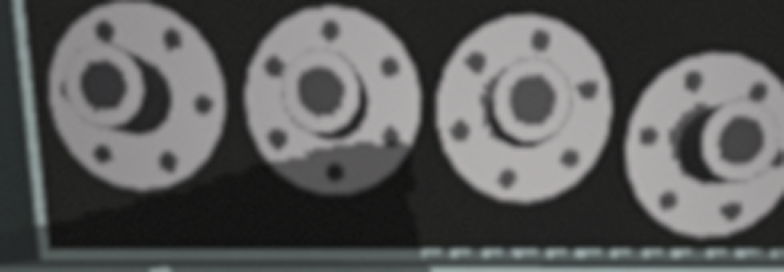

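Run:
```python
from h import *
w=shot('wrist')
for u,v in [(104,86),(322,92),(533,99),(740,140)]: print('boss',onz(w,u/3.2+175,v/3.2+40,.058))
for u,v in [(137,96),(332,100),(524,108),(713,145)]: print('disc',onz(w,u/3.2+175,v/3.2+40,.016))
```

```text
boss [0.4265188  0.22984672 0.058     ]
boss [0.50110375 0.21660101 0.058     ]
boss [0.57335889 0.20337685 0.058     ]
boss [0.64361721 0.17917292 0.058     ]
disc [0.42647759 0.23044117 0.016     ]
disc [0.50046339 0.2177978  0.016     ]
disc [0.57317824 0.20389127 0.016     ]
disc [0.64414191 0.17957203 0.016     ]
```

Run:
```python
from h import *
st()
plan([.644,.1793,.026],-.15)
```

```text
t 18.85 pos [0.5257 0.0935 0.2921] rv [ 3.132 -0.235 -0.005] F [-0.   0.8 -0. ] op 0.0465 q [ 0.08 -0.06  1.55 -0.    1.65  0.23]
shift mm [ 105.  -102.7  265.7] yaw0 -8.6 turn 0.0
```

Run:
```python
from h import *
w=shot('wrist')
g=w['img'][40:125,175:420]; cv2.imwrite('pics/w9c.png',cv2.resize(g,(784,272),interpolation=cv2.INTER_CUBIC))
for u,v in [(104,86),(322,92),(533,99),(740,140)]: print('boss',onz(w,u/3.2+175,v/3.2+40,.058))
st()
```

```text
boss [0.42648637 0.22987833 0.058     ]
boss [0.50108678 0.21663148 0.058     ]
boss [0.5733565  0.20340621 0.058     ]
boss [0.64362884 0.17919907 0.058     ]
t 18.9 pos [0.5258 0.0936 0.2923] rv [ 3.132 -0.235 -0.005] F [-0.1  0.3  0.1] op 0.0467 q [ 0.08 -0.06  1.55 -0.    1.65  0.23]
```

View pics/w9c.png

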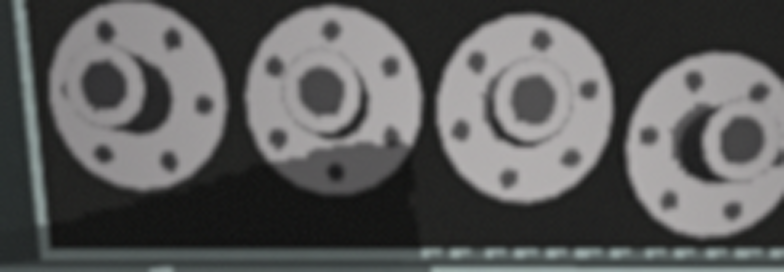

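Request:
{"op": "jog_arm", "data": {"commands": [0.1,0.021,-0.0205,0.01,0,0.1,0.021,-0.0205,0.01,0,0.1,0.021,-0.0205,0.01,0,0.1,0.021,-0.0205,0.01,0,0.1,0.021,-0.0207,0.01,0,0.1,0,0,0.04,0,0.1,0,0,0.04,0,0.1,0,0,0.04,0,0.1,0,0,0.04,0,0.1,0,0,0.03,0,0.1,0,0,0.016,0,0.1,0,0,0.01,0,0.1,0,0,0,0,1,0,0,0,0,1,0,0,0,0,1,0,0,0,0,1,0,0,0,0,1,0,0,0,0], "grip_force": 30}}

```text
t: 20.4
tool_pos: [0.6472, 0.1799, 0.0305]
orientation: [-3.132, 0.235, -0.005]
force: [-0.6, 0.9, 6.2]
opening: 0.0273
```

Request:
{"op": "jog_arm", "data": {"commands": [1,0,0,-0.01,0,1,0,0,-0.03,0,1,0,0,-0.04,0,1,0,0,-0.04,0,1,0,0,-0.04,0,1,0,0,-0.04,0,1,0,0,-0.04,0,1,0,0,-0.03,0,1,0,0,0,0]}}

```text
t: 21.15
tool_pos: [0.6482, 0.18, 0.3089]
orientation: [-3.129, 0.235, -0.021]
force: [1.4, -0.1, -0.4]
opening: 0.0275
```

Run:
```python
from h import *
st()
plan([.518,-.213,.232],-.15)
w=shot('wrist','w10.png')
```

```text
t 21.15 pos [0.6482 0.18   0.3089] rv [-3.129  0.235 -0.021] F [ 1.4 -0.1 -0.4] op 0.0275 q [ 0.19  0.3   1.13 -0.    1.7   0.34]
shift mm [-71.  408.4  74.2] yaw0 -8.6 turn 0.0
```

View pics/w10.png

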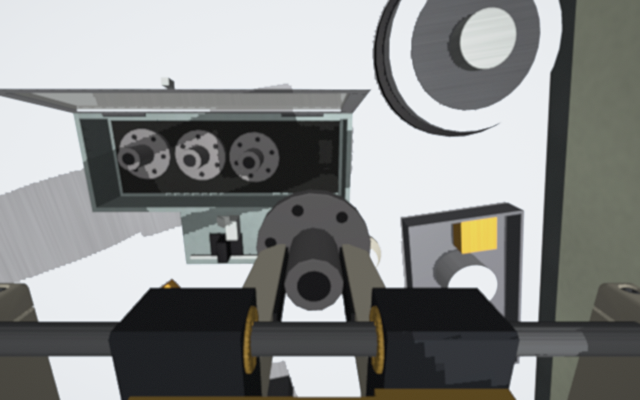

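Flange held; three remain in the chamber. Next stop is above the chute entry.

Request:
{"op": "jog_arm", "data": {"commands": [1,-0.0065,0.0371,0,0,1,-0.0065,0.0371,0,0,1,-0.0065,0.0371,0,0,1,-0.0065,0.0371,0,0,1,-0.0065,0.0371,0,0,1,-0.0065,0.0371,0,0,1,-0.0065,0.0371,0,0,1,-0.0065,0.0371,0,0,1,-0.0065,0.0371,0,0,1,-0.0065,0.0371,0,0,1,-0.0065,0.0371,0,0,1,0,0,0,0,1,0,0,0,0,1,0,0,0,0]}}

```text
t: 22.37
tool_pos: [0.5134, -0.2129, 0.2967]
orientation: [-3.131, 0.237, 0.003]
force: [0.4, -0.0, -3.7]
opening: 0.0275
```

Run:
```python
from h import *
st()
plan([.518,-.213,.232],-.15)
w=shot('wrist','w11.png')
print(proj(w,[.518,-.213,.189]))
print(pin(w,'chute_entry'))
```

```text
t 22.37 pos [ 0.5134 -0.2129  0.2967] rv [-3.131e+00  2.370e-01  3.000e-03] F [ 0.4 -0.  -3.7] op 0.0275 q [-0.49 -0.01  1.49  0.    1.66 -0.33]
shift mm [ 4.7 -0.5 64.7] yaw0 -8.6 turn -0.0
(np.float64(318.86984097189287), np.float64(202.13920428477982))
[(0.94, 320.31999999999994, 200.4)]
```

View pics/w11.png

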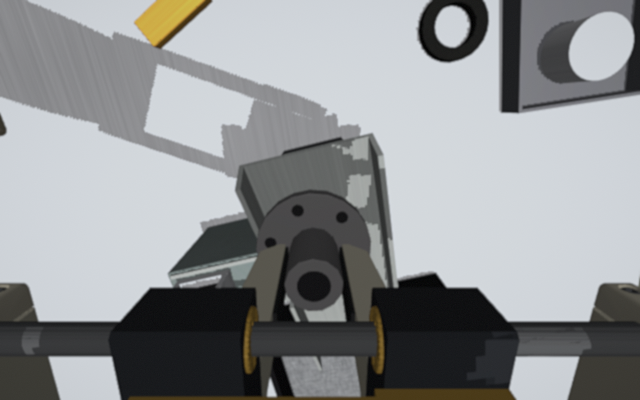

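Request:
{"op": "jog_arm", "data": {"commands": [1,0.0045,0,0.02,0,1,0,0,0.025,0,1,0,0,0.015,0,1,0,0,0.007,0,1,0,0,0,0,1,0,0,0,0,1,0,0,0,0]}}

```text
t: 23.05
tool_pos: [0.5193, -0.2138, 0.2328]
orientation: [3.132, -0.234, 0.003]
force: [0.1, -0.5, -1.6]
opening: 0.0279
```

Request:
{"op": "jog_arm", "data": {"commands": [1,0,0,0.003,0,1,0,0,0,0,0,0,0,0,0,0,0,0,0,0,0,0,0,0,0,0,0,0,0,0,0,0,0,0,0,0,0,0,0,0,0,0,0,-0.02,0,0,0,0,-0.03,0,0,0,0,-0.02,0]}}

```text
t: 23.97
tool_pos: [0.5185, -0.214, 0.3001]
orientation: [3.133, -0.235, 0.001]
force: [0.7, -0.9, 0.2]
opening: 0.0467
```

Run:
```python
from h import *
st()
s=shot('scene','s12.png')
w=shot('wrist','w12.png')
plan([.573,.2035,.026],-.15)
```

```text
t 23.97 pos [ 0.5185 -0.214   0.3001] rv [ 3.133e+00 -2.350e-01  1.000e-03] F [ 0.7 -0.9  0.2] op 0.0467 q [-0.48  0.    1.47 -0.    1.66 -0.33]
shift mm [ -12.2 -422.2  276.1] yaw0 -8.6 turn 0.0
```

View pics/s12.png

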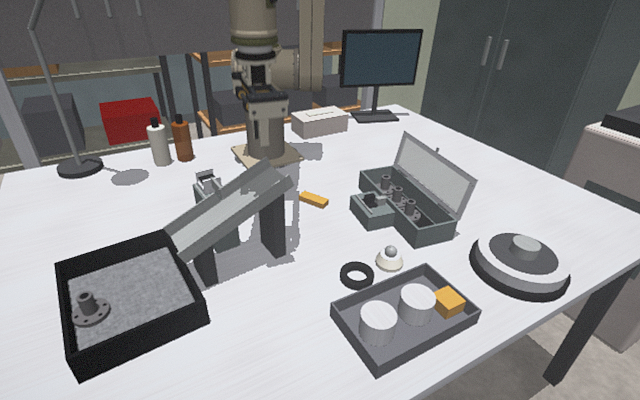

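The first flange lies upright in the tote at (90,308). Next is F3.

Request:
{"op": "jog_arm", "data": {"commands": [0.1,-0.0011,-0.0384,0,0,0.1,-0.0011,-0.0384,0,0,0.1,-0.0011,-0.0384,0,0,0.1,-0.0011,-0.0384,0,0,0.1,-0.0011,-0.0384,0,0,0.1,-0.0011,-0.0384,0,0,0.1,-0.0011,-0.0384,0,0,0.1,-0.0011,-0.0384,0,0,0.1,-0.0011,-0.0384,0,0,0.1,-0.0011,-0.0384,0,0,0.1,-0.0011,-0.0384,0,0,0.1,0,0,0,0,0.1,0,0,0,0,0.1,0,0,0,0]}}

```text
t: 25.23
tool_pos: [0.5692, 0.2052, 0.2972]
orientation: [3.132, -0.234, -0.002]
force: [0.3, 0.3, -0.3]
opening: 0.0419
```

Run:
```python
from h import *
st()
w=shot('wrist','w13.png')
for X in [(.4265,.230),(.501,.217),(.573,.2035)]: 
    for z in (.006,.058): print('expect',X,z,np.round(proj(w,[*X,z]),1))
for q in pin(w,'flange1'): print(np.round(q,2),onz(w,q[1],q[2],.006))
plan([.573,.2035,.026],-.15)
```

```text
t 25.23 pos [0.5692 0.2052 0.2972] rv [ 3.132e+00 -2.340e-01 -2.000e-03] F [ 0.3  0.3 -0.3] op 0.0419 q [ 0.26  0.13  1.35 -0.    1.67  0.41]
expect (0.4265, 0.23) 0.006 [208.4 162.6]
expect (0.4265, 0.23) 0.058 [195.6 169.7]
expect (0.501, 0.217) 0.006 [263.3 163.9]
expect (0.501, 0.217) 0.058 [257.2 171.1]
expect (0.573, 0.2035) 0.006 [316.5 165.8]
expect (0.573, 0.2035) 0.058 [316.8 173.3]
[  0.94 265.22 164.2 ] [0.5035003  0.21620122 0.006     ]
[  0.83 316.29 165.  ] [0.57294439 0.20467362 0.006     ]
[  0.59 208.83 160.4 ] [0.42786616 0.23285019 0.006     ]
shift mm [3.600e+00 1.000e-01 2.719e+02] yaw0 -8.7 turn -0.1
```

View pics/w13.png

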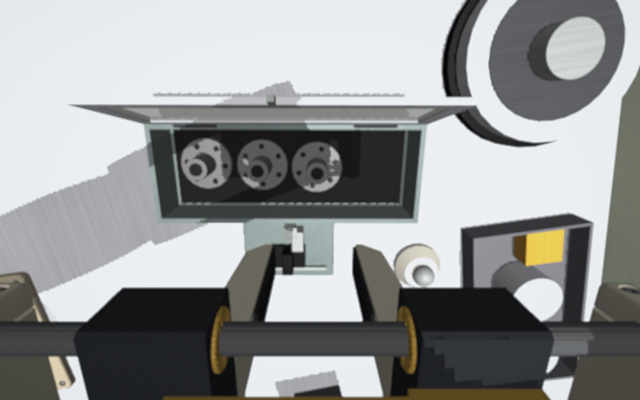

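The three remaining flanges are where I measured them, with F3's boss at about (317,173).

Request:
{"op": "jog_arm", "data": {"commands": [0.1,0.0036,0,0.04,0,0.1,0,0,0.04,0,0.1,0,0,0.04,0,0.1,0,0,0.04,0,0.1,0,0,0.04,0,0.1,0,0,0.04,0,0.1,0,0,0.02,0,0.1,0,0,0.012,0,0.1,0,0,0,0,1,0,0,0,0,1,0,0,0,0,1,0,0,0,0,1,0,0,0,0,1,0,0,0,0]}}

```text
t: 26.5
tool_pos: [0.5752, 0.2052, 0.0291]
orientation: [-3.132, 0.235, -0.007]
force: [-0.6, -2.0, 7.2]
opening: 0.0276
```

Request:
{"op": "jog_arm", "data": {"commands": [1,0,0,-0.01,0,1,0,0,-0.03,0,1,0,0,-0.04,0,1,0,0,-0.04,0,1,0,0,-0.04,0,1,0,0,-0.04,0,1,0,0,-0.04,0,1,0,0,-0.03,0,1,0,0,0,0,1,0,0,0,0]}}

```text
t: 27.33
tool_pos: [0.5743, 0.2054, 0.3]
orientation: [-3.131, 0.235, -0.009]
force: [0.2, -0.0, -2.2]
opening: 0.0277
```

Run:
```python
from h import *
st()
plan([.518,-.213,.230],-.15)
```

```text
t 27.33 pos [0.5743 0.2054 0.3   ] rv [-3.131  0.235 -0.009] F [ 0.2 -0.  -2.2] op 0.0277 q [0.26 0.13 1.34 0.   1.66 0.41]
shift mm [  6.4 422.3  69. ] yaw0 -8.6 turn 0.0
```

Request:
{"op": "jog_arm", "data": {"commands": [1,0.0006,0.0384,0,0,1,0.0006,0.0384,0,0,1,0.0006,0.0384,0,0,1,0.0006,0.0384,0,0,1,0.0006,0.0384,0,0,1,0.0006,0.0384,0,0,1,0.0006,0.0384,0,0,1,0.0006,0.0384,0,0,1,0.0006,0.0384,0,0,1,0.0006,0.0384,0,0,1,0.0006,0.0384,0,0,1,0,0,0,0,1,0,0,0.02,0,1,0,0,0.02,0,1,0,0,0.015,0,1,0,0,0.01,0,1,0,0,0,0,1,0,0,0,0]}}

```text
t: 28.83
tool_pos: [0.5158, -0.213, 0.23]
orientation: [-3.132, 0.235, 0.004]
force: [0.4, -0.3, -2.1]
opening: 0.0272
```

Request:
{"op": "jog_arm", "data": {"commands": [1,0.002,0,0.001,0,1,0,0,0,0,0,0,0,0,0,0,0,0,0,0,0,0,0,0,0,0,0,0,0,0,0,0,0,0,0,0,0,0,0,0,0,0,0,-0.02,0,0,0,0,-0.03,0,0,0,0,-0.02,0,0,0,0,0,0]}}

```text
t: 29.83
tool_pos: [0.5203, -0.2149, 0.306]
orientation: [3.13, -0.235, 0.012]
force: [1.3, -0.8, 0.6]
opening: 0.0467
```

Run:
```python
from h import *
st()
s=shot('scene','s14.png')
plan([.501,.217,.026],-.15)
cv2.imwrite('pics/s14c.png',cv2.resize(s['img'][120:380,40:500],(800,452),interpolation=cv2.INTER_CUBIC))
```

```text
t 29.83 pos [ 0.5203 -0.2149  0.306 ] rv [ 3.13  -0.235  0.012] F [ 1.3 -0.8  0.6] op 0.0467 q [-0.48  0.    1.46  0.    1.67 -0.33]
shift mm [ -84.6 -424.5  276.3] yaw0 -8.6 turn 0.0
```

View pics/s14c.png

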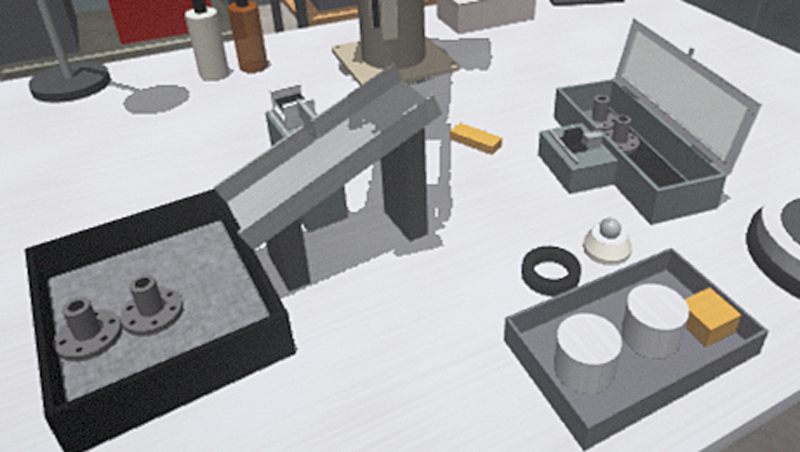

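Two flanges are in the tote and two bosses remain in the chamber. Next is F2.

Request:
{"op": "jog_arm", "data": {"commands": [0.1,-0.0077,-0.0386,0,0,0.1,-0.0077,-0.0386,0,0,0.1,-0.0077,-0.0386,0,0,0.1,-0.0077,-0.0386,0,0,0.1,-0.0077,-0.0386,0,0,0.1,-0.0077,-0.0386,0,0,0.1,-0.0077,-0.0386,0,0,0.1,-0.0077,-0.0386,0,0,0.1,-0.0077,-0.0386,0,0,0.1,-0.0077,-0.0386,0,0,0.1,-0.0077,-0.0386,0,0,0.1,0,0,0,0,0.1,0,0,0,0,0.1,0,0,0,0]}}

```text
t: 31.05
tool_pos: [0.4978, 0.2182, 0.299]
orientation: [3.132, -0.234, -0.003]
force: [-0.6, -0.2, -0.3]
opening: 0.0419
```

Run:
```python
from h import *
st()
w=shot('wrist','w15.png')
for X in [(.4265,.230),(.501,.217)]: 
    for z in (.006,.058): print('expect',X,z,np.round(proj(w,[*X,z]),1))
for q in pin(w,'flange1'): print(np.round(q,2),onz(w,q[1],q[2],.006))
plan([.501,.217,.026],-.15)
```

```text
t 31.05 pos [0.4978 0.2182 0.299 ] rv [ 3.132e+00 -2.340e-01 -3.000e-03] F [-0.6 -0.2 -0.3] op 0.0419 q [ 0.32 -0.04  1.52 -0.    1.66  0.47]
expect (0.4265, 0.23) 0.006 [261.4 163.9]
expect (0.4265, 0.23) 0.058 [255.1 171.1]
expect (0.501, 0.217) 0.006 [316.1 165.2]
expect (0.501, 0.217) 0.058 [316.3 172.6]
[  0.8  319.1  162.32] [0.50570298 0.22036816 0.006     ]
[  0.78 259.01 161.8 ] [0.42375265 0.23335824 0.006     ]
shift mm [  2.9  -0.4 273.6] yaw0 -8.7 turn -0.1
```

View pics/w15.png

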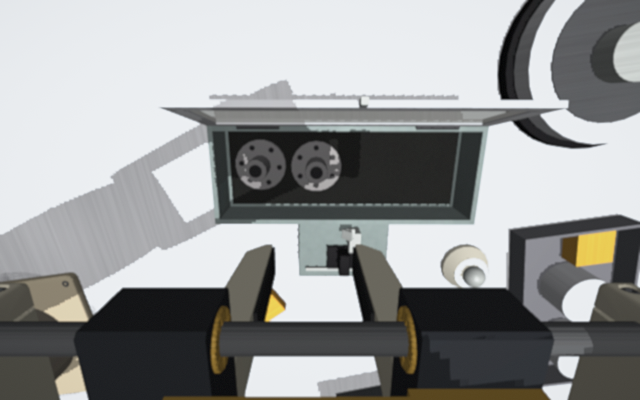

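F2's boss is at (316,173) as expected, so I'll descend.

Request:
{"op": "jog_arm", "data": {"commands": [0.1,0.003,0,0.04,0,0.1,0,0,0.04,0,0.1,0,0,0.04,0,0.1,0,0,0.04,0,0.1,0,0,0.04,0,0.1,0,0,0.04,0,0.1,0,0,0.02,0,0.1,0,0,0.013,0,0.1,0,0,0,0,1,0,0,0,0,1,0,0,0,0,1,0,0,0,0,1,0,0,0,0,1,0,0,0,0]}}

```text
t: 32.32
tool_pos: [0.5031, 0.2184, 0.0297]
orientation: [-3.132, 0.235, -0.006]
force: [-1.4, -1.7, 6.3]
opening: 0.0274
```

Request:
{"op": "jog_arm", "data": {"commands": [1,0,0,-0.01,0,1,0,0,-0.03,0,1,0,0,-0.04,0,1,0,0,-0.04,0,1,0,0,-0.04,0,1,0,0,-0.04,0,1,0,0,-0.04,0,1,0,0,-0.03,0,1,0,0,0,0,1,0,0,0,0]}}

```text
t: 33.15
tool_pos: [0.5022, 0.2185, 0.3006]
orientation: [-3.131, 0.235, -0.008]
force: [0.2, 0.4, -3.6]
opening: 0.0274
```

Run:
```python
from h import *
st()
plan([.518,-.213,.230],-.15)
```

```text
t 33.15 pos [0.5022 0.2185 0.3006] rv [-3.131  0.235 -0.008] F [ 0.2  0.4 -3.6] op 0.0274 q [ 0.32 -0.04  1.51  0.    1.66  0.47]
shift mm [ 79.6 424.6  69.9] yaw0 -8.6 turn 0.0
```

Request:
{"op": "jog_arm", "data": {"commands": [1,0.008,0.0386,0,0,1,0.008,0.0386,0,0,1,0.008,0.0386,0,0,1,0.008,0.0386,0,0,1,0.008,0.0386,0,0,1,0.008,0.0386,0,0,1,0.008,0.0386,0,0,1,0.008,0.0386,0,0,1,0.008,0.0386,0,0,1,0.008,0.0386,0,0,1,0.008,0.0386,0,0,1,0,0,0,0,1,0,0,0.02,0,1,0,0,0.02,0,1,0,0,0.015,0,1,0,0,0.012,0,1,0,0,0,0,1,0,0,0,0]}}

```text
t: 34.65
tool_pos: [0.5239, -0.2143, 0.2289]
orientation: [-3.132, 0.235, 0.004]
force: [0.8, 0.8, -1.8]
opening: 0.0277
```

Request:
{"op": "jog_arm", "data": {"commands": [1,0.002,0,0,0,0,0,0,0,0,0,0,0,0,0,0,0,0,0,0,0,0,0,0,0,0,0,0,0,0,0,0,0,0,0,0,0,0,-0.02,0,0,0,0,-0.03,0,0,0,0,-0.02,0,0,0,0,0,0]}}

```text
t: 35.57
tool_pos: [0.5285, -0.2161, 0.306]
orientation: [3.13, -0.235, 0.012]
force: [0.6, -0.9, 1.8]
opening: 0.0466
```

Run:
```python
from h import *
st()
s=shot('scene','s16.png')
plan([.4265,.230,.026],-.15)
cv2.imwrite('pics/s16c.png',cv2.resize(s['img'][120:380,40:500],(800,452),interpolation=cv2.INTER_CUBIC))
```

```text
t 35.57 pos [ 0.5285 -0.2161  0.306 ] rv [ 3.13  -0.235  0.012] F [ 0.6 -0.9  1.8] op 0.0466 q [-0.48  0.02  1.44  0.    1.67 -0.33]
shift mm [-168.5 -426.2  275.9] yaw0 -8.6 turn 0.0
```

View pics/s16c.png

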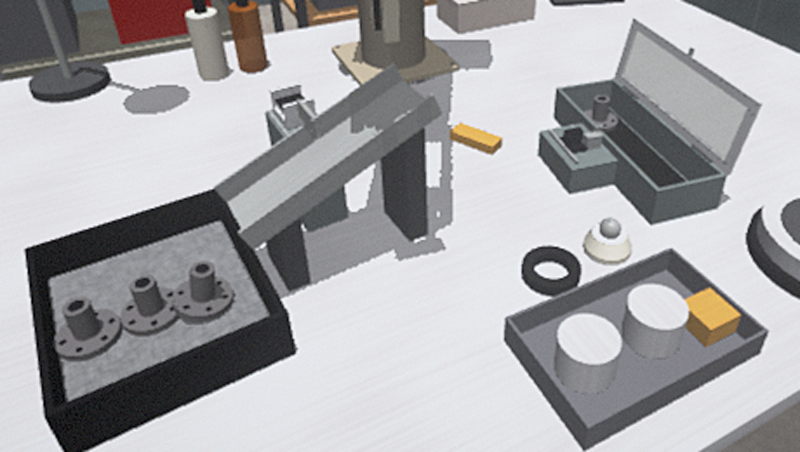

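Run:
```python
from h import *
s=shot('scene');t=shot('top','t16.png')
x,y,a=.5255,-.2977,.09;c,sn=np.cos(a),np.sin(a)
for n,p in (('s',s),('t',t)):
  for q in pin(p,'flange1'):
    X=onz(p,q[1],q[2],.02); d=X[:2]-[x,y]; print(n,np.round(q,2),X,'chute',c*d[0]+sn*d[1],-sn*d[0]+c*d[1])
cv2.imwrite('pics/t16c.png',cv2.resize(t['img'][130:260,180:520],(800,306),interpolation=cv2.INTER_CUBIC))
```

```text
s [  0.68 385.98 192.4 ] [0.45792907 0.21509698 0.02      ] chute -0.021208008536924554 0.5167947338496482
s [  0.65  91.52 315.  ] [ 0.56174408 -0.60785457  0.02      ] chute 0.008221150611870676 -0.3121568620476194
s [  0.57 129.73 301.12] [ 0.55860428 -0.53704295  0.02      ] chute 0.011458496895031662 -0.24134963251304972
s [  0.55 156.48 290.12] [ 0.5524103  -0.48309062  0.02      ] chute 0.010138744161867237 -0.18705895351931884
t [  0.93 474.88 192.68] [ 0.54988257 -0.61050459  0.02      ] chute -0.0038305376551493256 -0.3137300544076434
t [  0.59 438.27 189.12] [ 0.56142331 -0.49344888  0.02      ] chute 0.018184294303116317 -0.19818537068023603
t [  0.57 452.8  195.2 ] [ 0.54177946 -0.53950218  0.02      ] chute -0.00551925658078041 -0.2422867133825939
```

View pics/t16c.png

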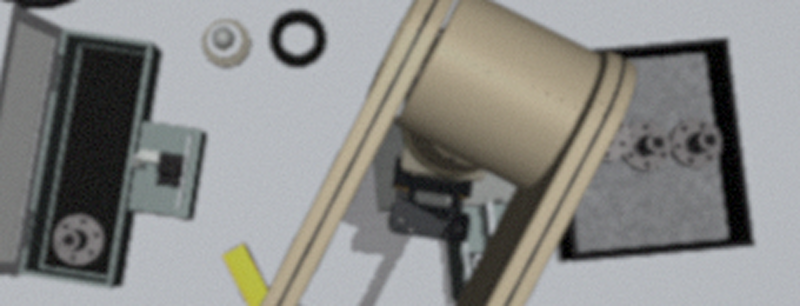

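Three flanges lie in the tote in a row along its centre line. F1 remains in the chamber, and I'll release it offset toward chute −x so it lands beside them.

Request:
{"op": "jog_arm", "data": {"commands": [0.15,-0.014,-0.0355,0,0,0.15,-0.014,-0.0355,0,0,0.15,-0.014,-0.0355,0,0,0.15,-0.014,-0.0355,0,0,0.15,-0.014,-0.0355,0,0,0.15,-0.014,-0.0355,0,0,0.15,-0.014,-0.0355,0,0,0.15,-0.014,-0.0355,0,0,0.15,-0.014,-0.0355,0,0,0.15,-0.014,-0.0355,0,0,0.15,-0.014,-0.0355,0,0,0.15,-0.014,-0.0355,0,0,0.15,0,0,0,0,0.15,0,0,0,0,0.15,0,0,0,0]}}

```text
t: 37.07
tool_pos: [0.4239, 0.2307, 0.2991]
orientation: [3.132, -0.234, -0.003]
force: [0.1, -0.6, -0.1]
opening: 0.0397
```

Run:
```python
from h import *
st()
w=shot('wrist','w17.png')
for X in [(.4265,.230)]: 
    for z in (.006,.058): print('expect',X,z,np.round(proj(w,[*X,z]),1))
for q in pin(w,'flange1'): print(np.round(q,2),onz(w,q[1],q[2],.006))
plan([.4265,.2305,.026],-.15)
```

```text
t 37.07 pos [0.4239 0.2307 0.2991] rv [ 3.132e+00 -2.340e-01 -3.000e-03] F [ 0.1 -0.6 -0.1] op 0.0397 q [ 0.39 -0.21  1.67 -0.    1.68  0.54]
expect (0.4265, 0.23) 0.006 [315.6 164.9]
expect (0.4265, 0.23) 0.058 [315.8 172.2]
[  0.7  317.18 159.8 ] [0.4297216  0.23661475 0.006     ]
shift mm [  2.   -1.2 273.7] yaw0 -8.7 turn -0.1
```

View pics/w17.png

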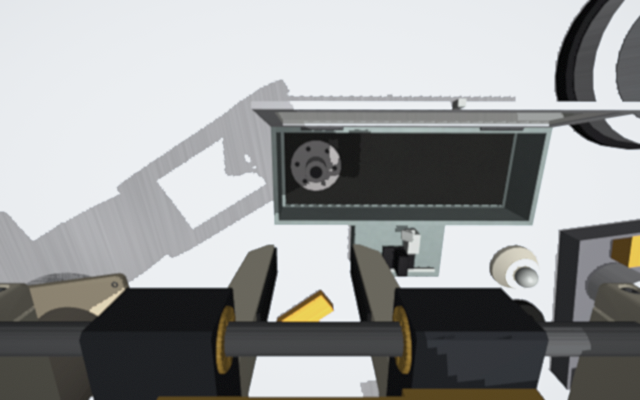

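F1's boss is at (316,171), matching the prediction.

Request:
{"op": "jog_arm", "data": {"commands": [0.15,0.0015,0,0.04,0,0.15,0,0,0.04,0,0.15,0,0,0.04,0,0.15,0,0,0.04,0,0.15,0,0,0.04,0,0.15,0,0,0.04,0,0.15,0,0,0.02,0,0.15,0,0,0.013,0,0.15,0,0,0,0,1,0,0,0,0,1,0,0,0,0,1,0,0,0,0,1,0,0,0,0,1,0,0,0,0]}}

```text
t: 38.33
tool_pos: [0.4271, 0.2309, 0.0288]
orientation: [-3.132, 0.235, -0.004]
force: [0.6, -3.3, 4.9]
opening: 0.0276
```

Request:
{"op": "jog_arm", "data": {"commands": [1,0,0,-0.01,0,1,0,0,-0.03,0,1,0,0,-0.04,0,1,0,0,-0.04,0,1,0,0,-0.04,0,1,0,0,-0.04,0,1,0,0,-0.04,0,1,0,0,-0.03,0,1,0,0,0,0,1,0,0,0,0]}}

```text
t: 39.17
tool_pos: [0.4265, 0.2314, 0.3]
orientation: [-3.13, 0.234, -0.006]
force: [-0.1, 0.1, -3.4]
opening: 0.0276
```

Run:
```python
from h import *
st()
plan([.507,-.214,.230],-.15)
```

```text
t 39.17 pos [0.4265 0.2314 0.3   ] rv [-3.13   0.234 -0.006] F [-0.1  0.1 -3.4] op 0.0276 q [ 0.39 -0.21  1.67  0.    1.67  0.54]
shift mm [145.7 428.7  69.4] yaw0 -8.6 turn 0.0
```

Request:
{"op": "jog_arm", "data": {"commands": [1,0.0121,0.0357,0,0,1,0.0121,0.0357,0,0,1,0.0121,0.0357,0,0,1,0.0121,0.0357,0,0,1,0.0121,0.0357,0,0,1,0.0121,0.0357,0,0,1,0.0121,0.0357,0,0,1,0.0121,0.0357,0,0,1,0.0121,0.0357,0,0,1,0.0121,0.0357,0,0,1,0.0121,0.0357,0,0,1,0.0121,0.0357,0,0,1,0,0,0,0,1,0,0,0,0,1,0,0,0,0]}}

```text
t: 40.42
tool_pos: [0.5044, -0.2138, 0.295]
orientation: [-3.131, 0.236, 0.006]
force: [-0.9, -0.5, -3.0]
opening: 0.0275
```

Run:
```python
from h import *
st()
plan([.508,-.214,.230],-.15)
w=shot('wrist','w18.png')
s=shot('scene','s18.png')
print(pin(w,'chute_entry'),proj(w,[.518,-.213,.189]))
```

```text
t 40.42 pos [ 0.5044 -0.2138  0.295 ] rv [-3.131  0.236  0.006] F [-0.9 -0.5 -3. ] op 0.0275 q [-0.49 -0.03  1.51  0.    1.66 -0.34]
shift mm [ 3.8 -0.2 65. ] yaw0 -8.6 turn -0.0
[(0.79, 330.62399999999997, 196.6)] (np.float64(329.3698901247252), np.float64(200.20108808940353))
```

View pics/w18.png

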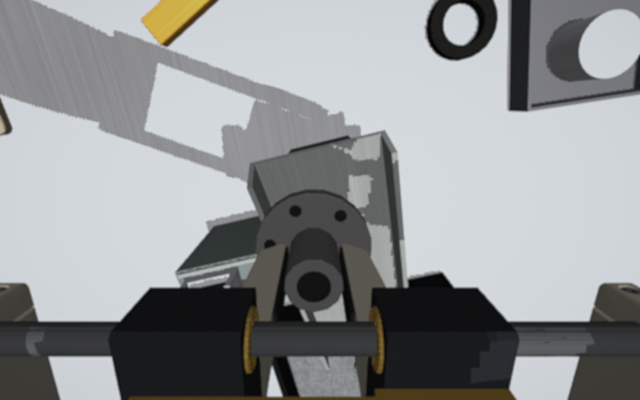

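Request:
{"op": "jog_arm", "data": {"commands": [1,0.004,0,0.02,0,1,0,0,0.02,0,1,0,0,0.015,0,1,0,0,0.008,0,1,0,0,0.002,0,1,0,0,0,0,1,0,0,0,0]}}

```text
t: 41.15
tool_pos: [0.5098, -0.2149, 0.2335]
orientation: [3.132, -0.234, 0.002]
force: [-0.1, 0.1, -3.3]
opening: 0.0274
```

Request:
{"op": "jog_arm", "data": {"commands": [0,0,0,0,0,0,0,0,0,0,0,0,0,0,0,0,0,0,0,0,0,0,0,0,0,0,0,0,0,0,0,0,0,0,0,0,0,0,-0.02,0,0,0,0,-0.03,0,0,0,0,-0.02,0,0,0,0,0,0]}}

```text
t: 42.07
tool_pos: [0.511, -0.216, 0.3079]
orientation: [3.13, -0.235, 0.011]
force: [0.7, -0.3, 0.4]
opening: 0.0463
```

Run:
```python
from h import *
st()
s=shot('scene','s19.png')
cv2.imwrite('pics/s19c.png',cv2.resize(s['img'][120:380,40:500],(800,452),interpolation=cv2.INTER_CUBIC))
```

```text
t 42.07 pos [ 0.511  -0.216   0.3079] rv [ 3.13  -0.235  0.011] F [ 0.7 -0.3  0.4] op 0.0463 q [-0.49 -0.02  1.48 -0.    1.67 -0.34]
```

View pics/s19c.png

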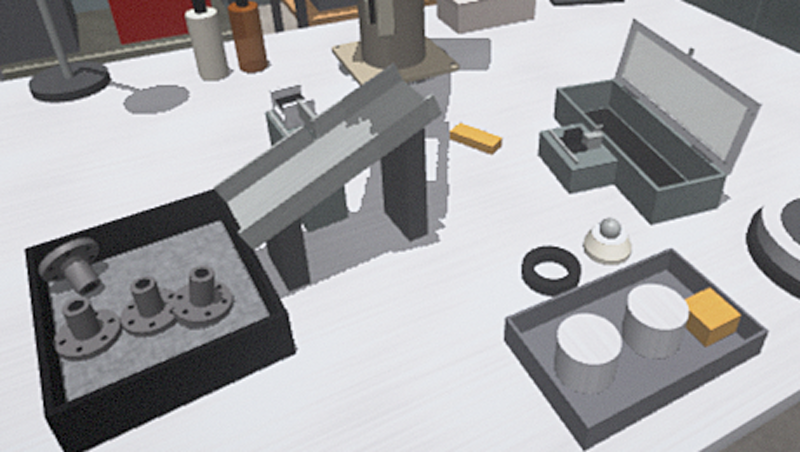

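The chamber is empty and all four flanges are in the tote, the last lying on its side at crop (75,262). Now I'll shut the cover from behind.

```bash
cat >> h.py <<'E'
CH=np.array([.5387,.2067]);CY=-.15
def chl(X,Y,z):
    c,s=np.cos(CY),np.sin(CY); return [CH[0]+c*X-s*Y,CH[1]+s*X+c*Y,z]
def tcp_loc():
    p,M=trp(); d=p[:2]-CH; c,s=np.cos(CY),np.sin(CY); print('local mm',np.round(1000*np.array([c*d[0]+s*d[1],-s*d[0]+c*d[1],p[2]]),1))
E
python3 - <<'E'
from h import *
st(); tcp_loc()
plan(chl(0,.130,.30),-.15)
E
```

```text
t 42.12 pos [ 0.5106 -0.2157  0.3053] rv [ 3.131 -0.235  0.008] F [ 0.2 -1.1 -1. ] op 0.0465 q [-0.49 -0.02  1.49  0.    1.67 -0.34]
local mm [  35.3 -421.9  305.3]
shift mm [ -35.3 -551.9    4.2] yaw0 -8.6 turn 0.0
```

Request:
{"op": "jog_arm", "data": {"commands": [1,-0.0025,-0.0394,0,0,1,-0.0025,-0.0394,0,0,1,-0.0025,-0.0394,0,0,1,-0.0025,-0.0394,0,0,1,-0.0025,-0.0394,0,0,1,-0.0025,-0.0394,0,0,1,-0.0025,-0.0394,0,0,1,-0.0025,-0.0394,0,0,1,-0.0025,-0.0394,0,0,1,-0.0025,-0.0394,0,0,1,-0.0025,-0.0394,0,0,1,-0.0025,-0.0394,0,0,1,-0.0025,-0.0394,0,0,1,-0.0025,-0.0394,0,0,1,0,0,0,0,1,0,0,0,0,1,0,0,0,0], "grip_force": 20}}

```text
t: 43.53
tool_pos: [0.5567, 0.3352, 0.3006]
orientation: [3.131, -0.234, -0.003]
force: [0.9, -0.9, 0.3]
opening: 0.0004
```

Run:
```python
from h import *
st(); tcp_loc()
w=shot('wrist','w20.png');s=shot('scene','s20.png');t=shot('top','t20.png')
cv2.imwrite('pics/s20c.png',cv2.resize(s['img'][120:380,40:500],(800,452),interpolation=cv2.INTER_CUBIC))
for th in ['cover_edge','cover_hinge']:
    print(th,pin(w,th),pin(s,th),pin(t,th))
th=1.75
for r in (.114,.122):
    X=chl(0,.061-r*np.cos(th)+.006*np.sin(th),.064+r*np.sin(th)+.006*np.cos(th)); print(X,proj(w,X),proj(s,X))
```

```text
t 43.53 pos [0.5567 0.3352 0.3006] rv [ 3.131e+00 -2.340e-01 -3.000e-03] F [ 0.9 -0.9  0.3] op 0.0004 q [ 0.46  0.25  1.2  -0.    1.69  0.61]
local mm [ -1.4 129.8 300.6]
cover_edge [(0.85, 312.32, 237.52)] [(0.88, 437.12, 155.0)] [(0.77, 171.392, 184.60000000000002), (0.26, 376.0, 198.07999999999998)]
cover_hinge [(0.75, 306.30400000000003, 226.2)] [(0.73, 422.20799999999997, 189.79999999999998)] [(0.7, 448.32, 196.0)]
[np.float64(0.5517345865897594), np.float64(0.2929445349086785), np.float64(0.17510492160973187)] (np.float64(314.9427062947243), np.float64(240.39347606988056)) (np.float64(435.88913923140876), np.float64(154.38154665323597))
[np.float64(0.5519476806511757), np.float64(0.29435449126533764), np.float64(0.18297680918472334)] (np.float64(314.9654089507254), np.float64(242.3066487054404)) (np.float64(436.8727287473219), np.float64(151.7620301628112))
```

View pics/w20.png

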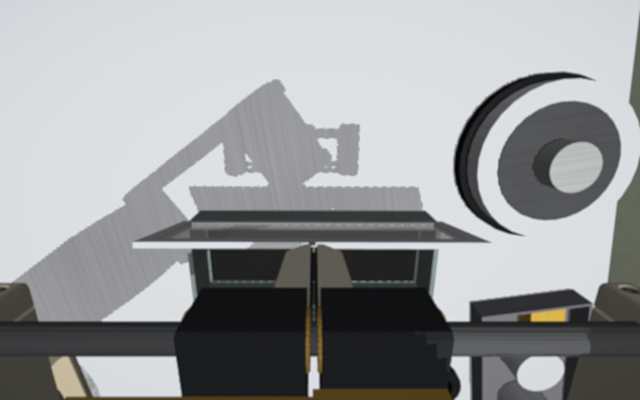

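View pics/s20c.png

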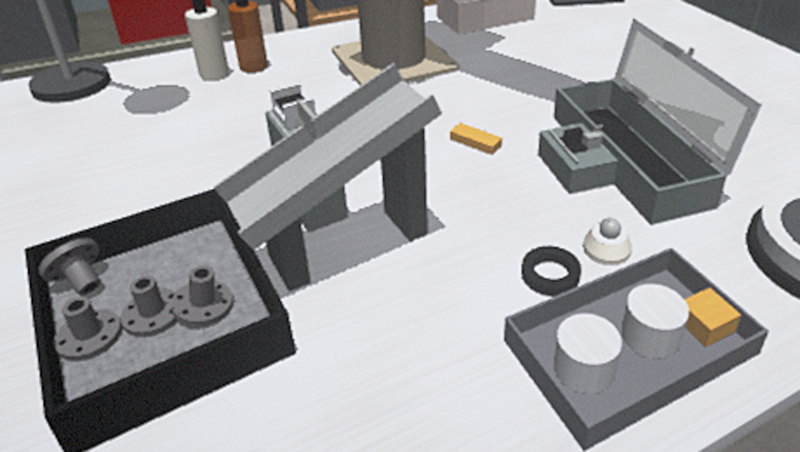

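The cover is where the model predicts, and the tote picture is unchanged, so all four flanges are at rest. I'll go down behind the cover and push.

Request:
{"op": "jog_arm", "data": {"commands": [1,0.0015,0,0.04,0,1,0,0,0.04,0,1,0,0,0.04,0,1,0,0,0.04,0,1,0,0,0,0,1,0,0.014,-0.0025,0,1,0,0.014,-0.0025,0,1,0,0.014,-0.0025,0,1,0,0.013,-0.0025,0,1,0,0,0,0,1,0,0,0,0]}}

```text
t: 44.9
tool_pos: [0.5516, 0.2806, 0.1546]
orientation: [-3.131, 0.238, -0.005]
force: [1.4, 2.8, 1.6]
opening: 0.0004
```

Run:
```python
from h import *
st(); tcp_loc()
s=shot('scene','s21.png')
cv2.imwrite('pics/s21c.png',cv2.resize(s['img'][60:260,300:520],(660,600),interpolation=cv2.INTER_CUBIC))
```

```text
t 44.9 pos [0.5516 0.2806 0.1546] rv [-3.131  0.238 -0.005] F [1.4 2.8 1.6] op 0.0004 q [0.39 0.21 1.51 0.   1.41 0.54]
local mm [  1.7  75.  154.6]
```

View pics/s21c.png

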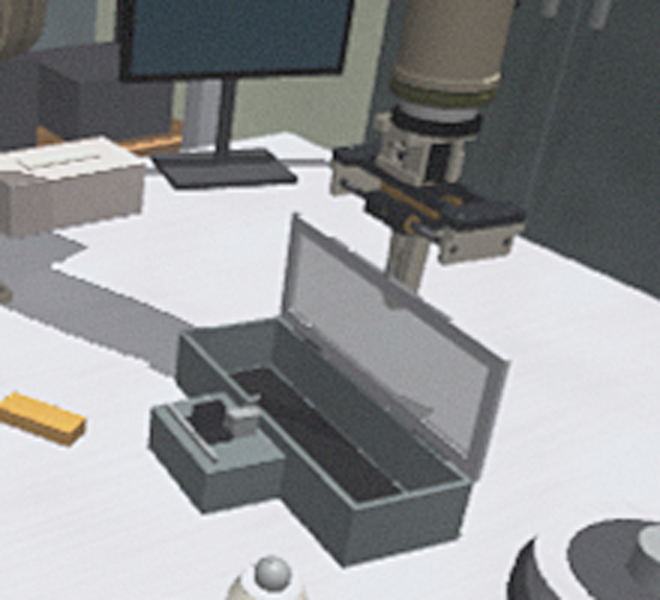

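Request:
{"op": "jog_arm", "data": {"commands": [1,0,0.0106,0.0013,0,1,0,0.0106,0.0013,0,1,0,0.0106,0.0013,0,1,0,0.0115,0.002,0,1,0,0.0115,0.002,0,1,0,0.0115,0.002,0,1,0,0.0097,0.0075,0,1,0,0.0097,0.0075,0,1,0,0.0097,0.0075,0,1,0,0.006,0.0077,0,1,0,0.006,0.0077,0,1,0,0.006,0.0077,0,1,0,0,0,0,1,0,0,0,0]}}

```text
t: 46.12
tool_pos: [0.5328, 0.1679, 0.0959]
orientation: [3.131, -0.236, -0.003]
force: [-0.0, -0.3, 2.0]
opening: 0.0006
```

Run:
```python
from h import *
st(); tcp_loc()
s=shot('scene','s22.png')
cv2.imwrite('pics/s22c.png',cv2.resize(s['img'][60:260,300:520],(660,600),interpolation=cv2.INTER_CUBIC))
```

```text
t 46.12 pos [0.5328 0.1679 0.0959] rv [ 3.131e+00 -2.360e-01 -3.000e-03] F [-0.  -0.3  2. ] op 0.0006 q [ 0.21  0.11  1.74 -0.    1.29  0.36]
local mm [ -0.1 -39.3  95.9]
```

View pics/s22c.png

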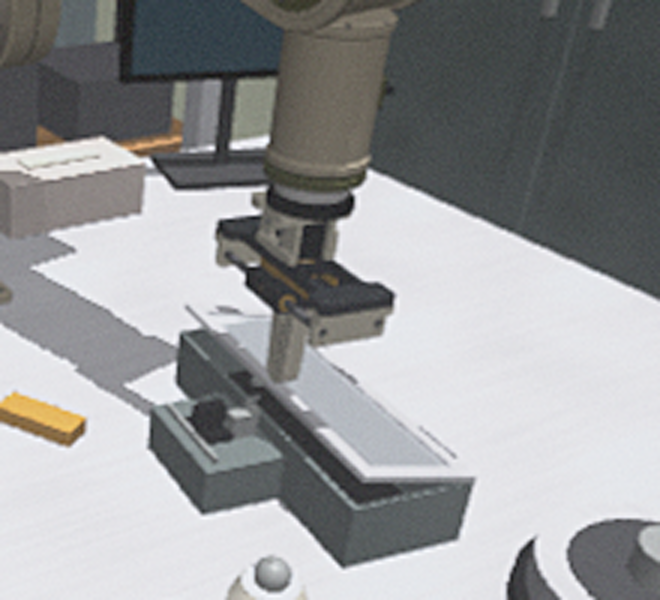

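Request:
{"op": "jog_arm", "data": {"commands": [1,0,0.004,0.007,0,1,0,0.004,0.007,0,1,0,0.002,0.006,0,1,0,0,0.004,0,1,0,0,0.002,0,1,0,0,0,0,1,0,0,0,0]}}

```text
t: 46.75
tool_pos: [0.532, 0.1587, 0.0705]
orientation: [3.132, -0.235, 0.0]
force: [2.3, 1.0, 0.9]
opening: 0.0002
```

Request:
{"op": "jog_arm", "data": {"commands": [1,0,0,0.002,0,1,0,0,0.002,0,1,0,0,0.001,0,1,0,0,0,0,1,0,0,0,0]}}

```text
t: 47.17
tool_pos: [0.5322, 0.1587, 0.0684]
orientation: [3.132, -0.235, 0.0]
force: [-11.1, -3.3, 25.6]
opening: 0.0006
```

25 N at z = 0.068, so it is pressed fully shut. I'll lift and check whether it stays.

Request:
{"op": "jog_arm", "data": {"commands": [1,0,0,-0.003,0,1,0,0,-0.004,0,1,0,0,-0.01,0,1,0,0,-0.03,0,1,0,0,-0.04,0,1,0,0,-0.04,0,1,0,0,-0.04,0,1,0,0,-0.04,0,1,0,0,-0.03,0,1,0,0,0,0,1,0,0,0,0]}}

```text
t: 48.08
tool_pos: [0.5329, 0.1591, 0.3054]
orientation: [-3.132, 0.235, -0.007]
force: [-0.2, -0.5, -0.2]
opening: 0.0008
```

Run:
```python
from h import *
st(); tcp_loc()
s=shot('scene','s23.png')
cv2.imwrite('pics/s23c.png',cv2.resize(s['img'][120:380,40:500],(800,452),interpolation=cv2.INTER_CUBIC))
w=shot('wrist','w23.png')
for n in ['cover_edge']: print(pin(s,n),proj(s,chl(0,-.053,.07)),pin(w,n),proj(w,chl(0,-.053,.07)))
# tab targets
plan([.3825,-.308,.30],np.radians(-85))
```

```text
t 48.08 pos [0.5329 0.1591 0.3054] rv [-3.132  0.235 -0.007] F [-0.2 -0.5 -0.2] op 0.0008 q [ 0.2  -0.01  1.48 -0.    1.67  0.35]
local mm [  1.4 -47.9 305.4]
[(0.56, 388.288, 195.92000000000002)] (np.float64(387.3000106692062), np.float64(194.50986358457106)) [(0.6, 307.52, 175.48)] (np.float64(312.83800044357497), np.float64(177.39341567069096))
shift mm [-77.  483.7   1.4] yaw0 -8.6 turn 76.4
```

View pics/s23c.png

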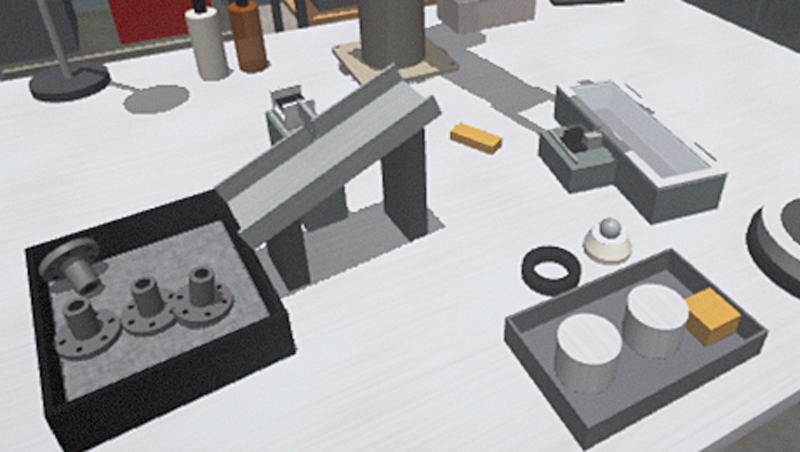

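View pics/w23.png

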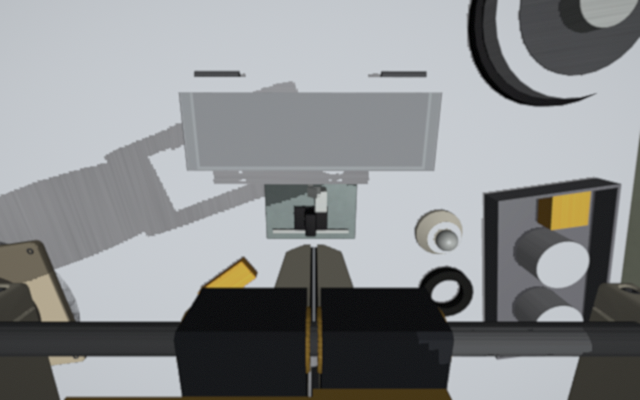

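The cover stays shut and latched with nothing touching it, and all four flanges are in the tote. Now the gate.

Request:
{"op": "jog_arm", "data": {"commands": [1,-0.0064,0.0403,0,0,1,-0.0064,0.0403,0,0,1,-0.0064,0.0403,0,0,1,-0.0064,0.0403,0,0,1,-0.0064,0.0403,0,0,1,-0.0064,0.0403,0,0,1,-0.0064,0.0403,0,0,1,-0.0064,0.0403,0,0,1,-0.0064,0.0403,0,0,1,-0.0064,0.0403,0,0,1,-0.0064,0.0403,0,0,1,-0.0064,0.0403,0,0,1,0,0,0,0]}}

```text
t: 49.37
tool_pos: [0.3802, -0.3129, 0.3004]
orientation: [3.132, -0.245, -0.006]
force: [0.3, 0.2, -0.5]
opening: 0.0003
```

Request:
{"op": "jog_arm", "data": {"commands": [1,0,0,0,6.95,1,0,0,0,6.95,1,0,0,0,6.95,1,0,0,0,6.95,1,0,0,0,6.95,1,0,0,0,6.95,1,0,0,0,6.95,1,0,0,0,6.95,1,0,0,0,6.95,1,0,0,0,6.95,1,0,0,0,6.9,1,0,0,0,0,1,0,0,0,0,1,0,0,0,0]}}

```text
t: 50.53
tool_pos: [0.3836, -0.3073, 0.3019]
orientation: [-2.321, 2.117, 0.002]
force: [0.6, 0.2, 1.2]
opening: 0.0011
```

Run:
```python
from h import *
st()
w=shot('wrist','w24.png')
r=pin(w,'tab_top');print(r)
for q in r: print(onz(w,q[1],q[2],.169))
p,M=trp();print(proj(w,[p[0],p[1],.169]))
plan([.382,-.309,.172],np.radians(-85))
```

```text
t 50.53 pos [ 0.3836 -0.3073  0.3019] rv [-2.321e+00  2.117e+00  2.000e-03] F [0.6 0.2 1.2] op 0.0011 q [-0.78 -0.18  1.65  0.    1.68  0.7 ]
[(0.97, 313.216, 194.68), (0.4, 571.5840000000001, 144.2)]
[ 0.38440665 -0.30768367  0.169     ]
[ 0.45149968 -0.53097722  0.169     ]
(np.float64(312.9705561766452), np.float64(195.42969680118833))
shift mm [  1.4   1.7 130.3] yaw0 -84.8 turn 0.2
```

View pics/w24.png

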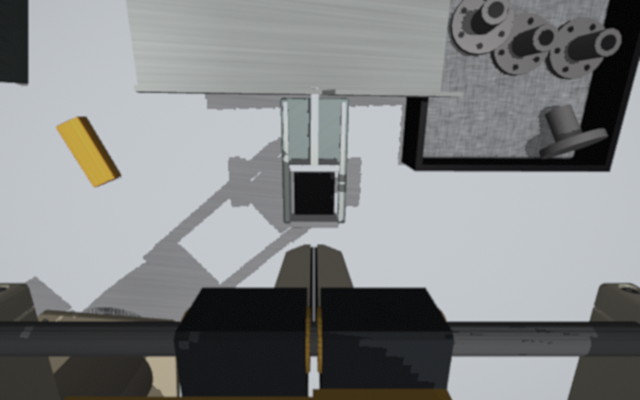

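All four flanges show inside the tote, and the tab at (313,195) is under the tool axis. I'll press it and push toward chute +x.

Request:
{"op": "jog_arm", "data": {"commands": [1,0,0,0.04,0,1,0,0,0.04,0,1,0,0,0.03,0,1,0,0,0.015,0,1,0,0,0.007,0,1,0,0,0.005,0,1,0,0,0.004,0,1,0,0,0.003,0,1,0,0,0,0,1,0,0,0,0]}}

```text
t: 51.47
tool_pos: [0.3849, -0.3079, 0.1612]
orientation: [-2.317, 2.12, -0.004]
force: [-1.6, 4.7, 6.1]
opening: 0.0003
```

Request:
{"op": "jog_arm", "data": {"commands": [1,0,0,0.001,0,1,0,-0.008,0,0,1,0,-0.008,0,0,1,0,-0.008,0,0,1,0,-0.008,0,0,1,0,-0.008,0,0,1,0,-0.008,0,0,1,0,-0.006,0,0,1,0,-0.004,0,0,1,0,-0.003,0,0,1,0,0,0,0,1,0,0,0,0]}}

```text
t: 52.47
tool_pos: [0.4458, -0.3039, 0.1608]
orientation: [2.317, -2.121, 0.007]
force: [-3.0, 0.6, 6.7]
opening: 0.0007
```

Request:
{"op": "jog_arm", "data": {"commands": [1,0,-0.003,0,0,1,0,-0.002,0,0,1,0,0,0,0,1,0,0,0,0]}}

```text
t: 52.8
tool_pos: [0.4476, -0.3037, 0.1607]
orientation: [2.313, -2.119, -0.001]
force: [-19.0, 0.2, 15.0]
opening: 0.0003
```

Request:
{"op": "jog_arm", "data": {"commands": [1,0,0,-0.003,0,1,0,0,-0.003,0,1,0,0,-0.002,0,1,0,0,0,0,1,0,0,0,0]}}

```text
t: 53.22
tool_pos: [0.4475, -0.3034, 0.1666]
orientation: [2.313, -2.12, -0.002]
force: [-12.4, -4.0, 1.1]
opening: 0.0005
```

Request:
{"op": "jog_arm", "data": {"commands": [1,0,0.005,0,0,1,0,0.005,0,0,1,0,0.004,0,0,1,0,0,0,0,1,0,0,0,0]}}

```text
t: 53.63
tool_pos: [0.4364, -0.304, 0.1674]
orientation: [-2.316, 2.122, -0.005]
force: [1.2, -1.5, 5.1]
opening: 0.0005
```

Request:
{"op": "jog_arm", "data": {"commands": [1,0,0,-0.005,0,1,0,0.006,0,0,1,0,0.006,0,0,1,0,0.004,0,0,1,0,0.003,0,0,1,0,0.002,0,0,1,0,0,0,0,1,0,0,0,0]}}

```text
t: 54.3
tool_pos: [0.417, -0.3044, 0.1702]
orientation: [-2.314, 2.119, -0.006]
force: [16.8, 0.1, -8.6]
opening: 0.0004
```

The carriage resists 17 N, so it is locked. I'll back off and lift clear.

Request:
{"op": "jog_arm", "data": {"commands": [1,0,-0.006,0,0,1,0,-0.006,-0.002,0,1,0,-0.003,-0.01,0,1,0,0,-0.03,0,1,0,0,-0.04,0,1,0,0,-0.04,0,1,0,0.03,-0.02,0,1,0,0.03,0,0,1,0,0,0,0,1,0,0,0,0,1,0,0,0,0]}}

```text
t: 55.22
tool_pos: [0.3698, -0.309, 0.3131]
orientation: [-2.316, 2.123, -0.001]
force: [-0.5, 0.1, 0.1]
opening: 0.0006
```

Run:
```python
from h import *
st()
w=shot('wrist','w25.png');s=shot('scene','s25.png')
r=pin(w,'tab_top')
for q in r: print(q,onz(w,q[1],q[2],.169))
cv2.imwrite('pics/s25c.png',cv2.resize(s['img'][120:380,40:500],(800,452),interpolation=cv2.INTER_CUBIC))
```

```text
t 55.22 pos [ 0.3698 -0.309   0.3131] rv [-2.316e+00  2.123e+00 -1.000e-03] F [-0.5  0.1  0.1] op 0.0006 q [-0.8  -0.21  1.65  0.    1.7   0.68]
(0.61, 312.832, 130.07999999999998) [ 0.42831622 -0.30412824  0.169     ]
```

View pics/w25.png

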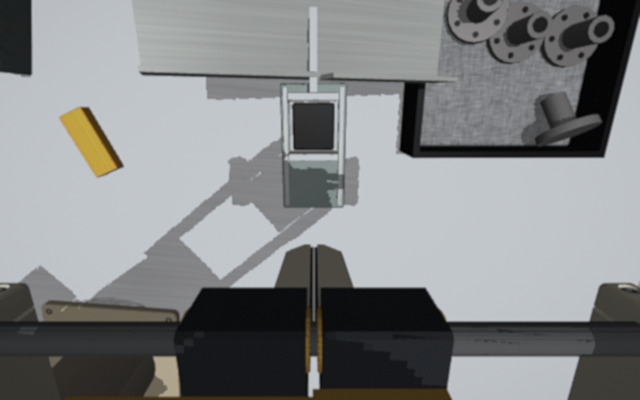

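View pics/s25c.png

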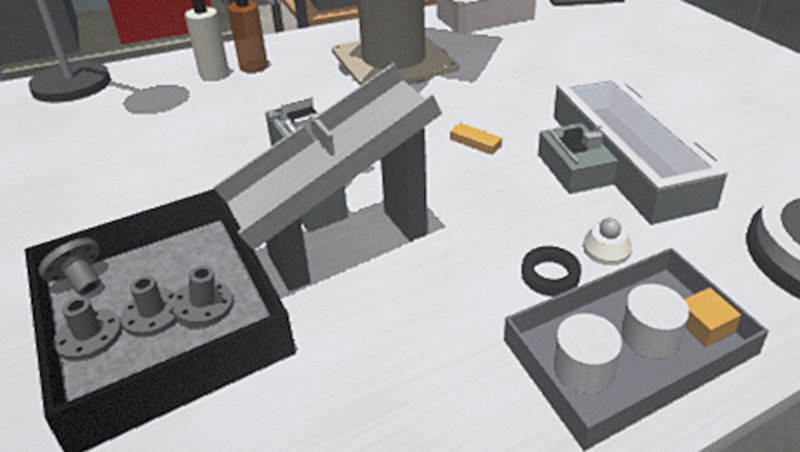

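The blade is back across the middle of the chute, the cover is shut, four flanges are in the tote and the bystanders are unmoved. Handing in.

Run:
```python
from h import *
print(robot.close_job()); st()
```

```text
the job is handed in; nothing more can be done
None
the job is handed in; nothing more can be done
```

I did the whole job in the order asked and handed it in at about 55 s of the 208 s; no verdict was reported.

**What I did**
- I opened the gate to its open detent and slid the thumb latch so the cover sprang open.
- All four flanges were in the chamber. I let each one go on the upper part of the chute, none carried over the tote.
- I pressed the cover shut at about 25 N and returned the gate to its closed detent.

**Last checks**
- **Flanges:** the scene and wrist pictures show all four in the tote. Three stand upright, the third with its disc edge resting on the second. The fourth lies on its side against the wall.
- **Cover:** it stays down with nothing touching it.
- **Gate:** the blade is back across the chute. The tab pushed back up, and the carriage held against 17 N sideways. The trained network put the tab about 5 mm short of its first reading; I trusted the push test, with the blade plainly closed in both pictures.
- **Bystanders:** the damper ring, gauge block and ball holder look unmoved in the pictures; I did not measure them.

**What went wrong on the way**
- My first try at the open detent did not lock; a light press showed the tab still held down. I pushed again to the stop, with a brief peak of 38 N from the fingertips, and it locked before I touched the latch.

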